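# Drop the slicing disc home and close the lid of the vegetable cutter

## Task

The slicing disc has been put on the vegetable cutter's spindle but still rides high, because its slot does not meet the spindle's flats: nudge it round (the orange grip bar is there for that) until it drops fully home. Then swing the clear lid over gently until it lies shut flat on the bowl, and leave the courgette, the white bowl and the food pusher where they are.

Things in the scene. Friction and masses are not known exactly. Their poses are not given: they have to be found in the camera images.
- cutter: Vegetable cutter, fixed. Origin on the counter under the upright spindle axis; z up, +y from bowl to motor housing. Clear round bowl round the spindle: outer radius 90 mm, inner 86, rim 141 mm above the counter; dark handle at its -y side, out to 134 mm from the axis. Ivory motor housing x -88 to 88 mm, y 106 to 256 mm, 124 mm high; two dark hinge ears on its bowl side, 149 mm high.
- spindle_axis (a point): Top of the spindle's part with two flats (24 x 12 mm), on the axis, 86 mm above the counter, hidden in the disc's hub. A round pin 12 mm thick goes on up to 133 mm. The flats may stand at any angle. The motor holds the spindle: about 0.1 Nm turns it.
- disc: Loose steel slicing disc, 164 mm across, 3 mm thick, about 0.32 kg, in the bowl, hub over the spindle. Origin on its axis at the plate's underside, z up, x along the grip bar. Riding high the origin is 132 mm above the counter and it turns easily either way; when slot and flats meet (twice a turn, 0.12 rad play either way) it falls 14 mm by its own weight; home, the origin is at 118 mm.
- bar_end (a point): Top of one end of the disc's orange grip bar: 55 mm from the axis along the disc's x, 21 mm above its origin. The bar spans 55 mm either side of the axis, is 13 mm wide and 18 mm tall on the plate, with a boss of 17 mm radius in the middle; well under 2 N at its end turns the high disc. Blades stand at most 7 mm above the origin. Home, the bar top is 139 mm above the counter, just under the rim.
- hub_foot (a point): Foot of the disc's dark hub, on its axis, 46 mm below the disc's origin, with a slot along the disc's x that fits the flats. Pushed hard or fast as they meet, the disc may hang half-way: let go and it falls. Pushed on once home, it takes the stiff spindle round with it.
- lid (a joint): Angle of the clear lid about its hinge, rad: 0 shut flat on the bowl, pi/2 upright; starts 1.85 to 2.1, leaning out over the motor housing. Round, radius 94 mm, 5 mm thick, light grey rim; shut, it is centred on the spindle axis, its top 147 mm above the counter. Stiff hinge: stays where left, 2 to 3 N at the lip moves it. It cannot shut over a disc riding high.
- lid_hinge (a point): Middle of the lid's fixed hinge line, which runs along the cutter's x, 106 mm from the spindle axis on the +y side, 144.5 mm above the counter. A clear feed chute stands 62 mm out of the lid's outer (upper, when shut) side: 86 mm along the hinge, 50 mm wide, centred 70 mm from the hinge line.
- lid_lip (a point): Middle of the outer end of the lid's light grey lip (62 mm wide, 7 mm thick), opposite the hinge, 210 mm from the hinge line. Shut, it is 104 mm from the spindle axis on the cutter's -y side, 144.5 mm above the counter.
- courgette: Loose green courgette, 156 mm long, 42 mm thick, lying on a wooden board 16 mm high to the right of the cutter; origin at its underside. Leave it alone.
- bowl: Loose white bowl, 140 mm across, 62 mm high, beyond the cutter; origin at the centre of its underside. Leave it alone.
- pusher: Loose white food pusher with a grey-blue top, 94 x 58 x 85 mm, standing on the counter to the left of the motor housing; origin at the centre of its underside. Leave it alone.
Mind the look-alikes: they are no part of the job. What is shaped like the disc but pink is not meant.

How it is judged:
By the outcome, as a careful person would: the job done as asked, in the order asked, and still so for the second after the job is handed in, with the robot touching nothing.
It also fails if it takes over 72 s, if anything falls off the work surface, if the arm or the gripper's body presses on something with over 40 N, if the wrist force passes 120 N, or if a joint passes its speed limit or range.

## Robot

A 6-joint arm with a two-finger parallel gripper is mounted at the origin on the work surface. World frame = base frame: x ahead of the robot, y to its left, z up, the work surface at z = 0. Lengths are in m, angles in rad, forces in N, time in s.
With the tool pointing down it reaches from about 0.25 to 0.775 m from the base axis. Payload 4 kg.
Tool frame: the origin (TCP) lies at the very end of the fingers, on their centre line; the grasp point (between the pads) lies 19 mm behind it; z points along the fingers, x is the direction in which the jaws open and shut, and the axes are right-handed (so a half turn about z gives the same grasp; the last joint's range is limited). The gripper opens to 94 mm and grips with 3 to 60 N. Pads are 16 mm wide; open, the fingers measure 119 mm over their backs; the gripper's body (75 mm by 177 mm) begins 78 mm behind the grasp point.
Start: joints at [1.223, 0.087, 1.371, -0, 1.684, -0.103], TCP at [0.133, 0.534, 0.206] pointing down, gripper open.
Joint ranges: [-3.1, 3.1], [-0.76, 2.03], [0.27, 2.55], [-1.08, 4.22], [0.17, 2.65], [-2.57, 2.57]. Speed limits (rad/s): [2.79, 2.79, 3.14, 3.14, 3.14, 3.14].

## Interface

Orientations are given as [roll, pitch, yaw] about the fixed x, y, z axes, in that order (R = Rz(yaw) Ry(pitch) Rx(roll)).
In Python, from bench import robot, cams, ticket gives the robot as it stands.
- The arm moves only by the tool jog_arm, never from a script. Its argument "series" is a list of rows, each an object of numbers: "x", "y", "z": the shift along the tool's x, y, z in m; "rx", "ry", "rz": the turn, a rotation vector about the tool's x, y, z in degrees. A call has 1 to 12 rows; each row shifts and turns the pose as measured when the row begins, along the tool's axes as they then stand; what a row does not reach is not made up. A row lasts 1/12 s, in which the tool goes at most 41.7 mm and 7.16 degrees, less where a joint would pass 70% of its speed; a pose out of reach is approached as far as the arm can. A call with a gripper value outside its range is refused whole. "claw" is the opening, from 0 (shut) to 1 (fully open), set as the call begins (left out, the last holds). The fingers move at their own pace and stop on an object; the grip force is fixed at half the most. Time passes only in rows, so rows that do not move let the fingers close. It gives the time, the measured TCP pose, the force and the opening at its end, in the units of the state.
- robot.get_obs(): the state, without advancing time (a new reading comes with each control period).
- cams.snapshot(name): name is "scene" or "side" or "wrist"; returns a dict with "img" (420x560x3 uint8, red, green, blue), "mtx" (3x3 intrinsics, pixels), "origin" and "attitude" of the camera in the world. Camera axes: x right, y down, z forward; pixel columns grow to the right and rows downward; lengths in m; the calibration is good to about 2 mm. A picture is of the moment at which its call begins. There is no depth.
- ticket.close_job(): hands the job in, once; it reports no verdict.
Trained networks look in a picture, given as the dict that the camera call returned (one of the last four; its "shot" number tells which), for a name from the list of things; names that differ only in an ending like _2 or _b are one class to them, and where a whole thing is asked for, a point or a joint stands for the part that bears it (a point fixed in the world has none). Each returns a list of dicts, best first, with "p" (0 to 1); they miss things now and then, are a little off and sometimes report something else, mostly with a low value. They report only what shows in the picture. A call takes as long as a camera call. They do not tell look-alikes from the thing itself.
- cams.look_for(thing, picture): "bbox" ([left, top, width, height] in pixels, round what is visible of it).
The state is a dict: "time": time; "joint_positions": joint angles; "qvel": joint speeds; "joint_torque": joint torques, N m; "tool_pos": TCP position; "ee_rot": TCP orientation; "wrist_force": force on the tool from outside, world axes, zero at the start; "wrist_torque": the same for the moment, N m; "width": finger opening in m.
Only numpy, scipy, OpenCV 4.12 (cv2) and the standard library are available. Lean on these libraries where they do the work, as an engineer would, in place of code of your own. Each camera call takes 0.05 s, during which the arm holds its last target.

## Working session

There is one attempt and no reset: what is moved stays moved. The work goes in short steps, Python scripts to look and compute and a tool call to move; the robot and the scene stay as the last step left them, time stands still between calls to the robot, and variables do not carry over. Pictures are saved under pics/ and viewed, and the job is handed in when it is done.

Besides the shell and the picture viewer there is one more tool, called after "Emit:" as name(argument=value, ...), one argument or row to a line, values as JSON. jog_arm: Moves the arm, as the interface text tells. Its arguments: {"type":"object","properties":{"series":{"type":"array","items":{"type":"object","properties":{"x":{"type":"number"},"y":{"type":"number"},"z":{"type":"number"},"rx":{"type":"number"},"ry":{"type":"number"},"rz":{"type":"number"}}}},"claw":{"type":"number"}},"required":["series"]}

```bash
ls; mkdir -p pics; python3 - <<'E'
from bench import robot, cams, ticket
import cv2, pickle
o=robot.get_obs(); print(o)
for n in ["scene","side","wrist"]:
    s=cams.snapshot(n); cv2.imwrite(f"pics/{n}0.png",s["img"][:,:,::-1]); pickle.dump(s,open(f"{n}0.pkl","wb"))
    print(n,s["mtx"].tolist(),s["origin"],s["attitude"],s["shot"])
    for t in ["disc","bar_end","lid","lid_lip","cutter","lid_hinge","courgette","bowl","pusher"]:
        try: print(t,[(d["bbox"],round(d["p"],2)) for d in cams.look_for(t,s)][:4])
        except Exception as e: print(t,e)
print(robot.get_obs()["time"])
E
```

```text
pics
{'time': 0.0, 'joint_positions': array([ 1.22289520e+00,  8.79472534e-02,  1.37220173e+00, -1.17752813e-05,
        1.68358279e+00, -1.03097650e-01]), 'qvel': array([-0.00025216, -0.0011468 ,  0.00028724, -0.00069539, -0.00012842,
        0.00097407]), 'joint_torque': array([-1.40346879e-04, -3.40181959e+01, -3.02426291e+01,  7.18217622e-02,
        3.28514480e-02, -1.46993616e-04]), 'tool_pos': array([0.1331277 , 0.53310181, 0.20433504]), 'ee_rot': array([-3.14138415e+00,  2.12897330e-03,  1.32599176e+00]), 'wrist_force': array([-0.87287657,  0.31153922, -0.11268192]), 'wrist_torque': array([0.02429968, 0.00619226, 0.02924338]), 'width': 0.09446941485338636}
scene [[525.9702042377746, 0.0, 291.39924558955335], [0.0, 525.9702042377746, 213.92230455257027], [0.0, 0.0, 1.0]] [ 1.57504576 -0.17977685  0.94067774] [-2.23123456  0.00377656  1.44973564] 1
disc [([338.4, 165.5, 51.6, 30.8], 0.69), ([253.4, 181.5, 65.4, 38.1], 0.68), ([194.3, 168.4, 57.7, 31.4], 0.58)]
bar_end [([194.1, 168.5, 58.1, 33.9], 0.91), ([334.5, 164.5, 53.9, 31.7], 0.75), ([239.4, 135.5, 150.3, 140.0], 0.68), 
[... 799 characters left out ...]
, 55.1, 40.4], 0.71)]
lid [([253.9, 120.5, 62.7, 74.1], 0.87), ([251.6, 197.7, 54.4, 39.5], 0.72)]
lid_lip [([256.1, 122.0, 60.7, 70.1], 0.86)]
cutter [([248.6, 120.5, 65.9, 146.5], 0.62)]
lid_hinge [([246.8, 122.5, 64.3, 143.4], 0.95), ([256.5, 121.4, 59.4, 66.4], 0.47)]
courgette [([299.5, 333.9, 61.0, 15.8], 0.6)]
bowl [([338.5, 228.9, 47.4, 37.0], 0.65)]
pusher [([248.4, 131.8, 15.1, 20.2], 0.49)]
wrist [[372.90610467468645, 0.0, 277.6140500230362], [0.0, 372.90610467468645, 207.18412074025417], [0.0, 0.0, 1.0]] [0.05218454 0.5534415  0.38447739] [2.85352642e+00 1.21774039e-03 1.32628435e+00] 3
disc []
bar_end []
lid []
lid_lip []
cutter []
lid_hinge []
courgette []
bowl []
pusher []
1.5
```

```bash
python3 - <<'E'
import cv2
a=cv2.imread("pics/scene0.png");cv2.imwrite("pics/sc.png",cv2.resize(a[120:340,100:490],(780,440),interpolation=cv2.INTER_CUBIC))
b=cv2.imread("pics/side0.png");cv2.imwrite("pics/sd.png",cv2.resize(b[100:360,150:410],(600,600),interpolation=cv2.INTER_CUBIC))
E
```

```text
(no output)
```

View pics/sc.png

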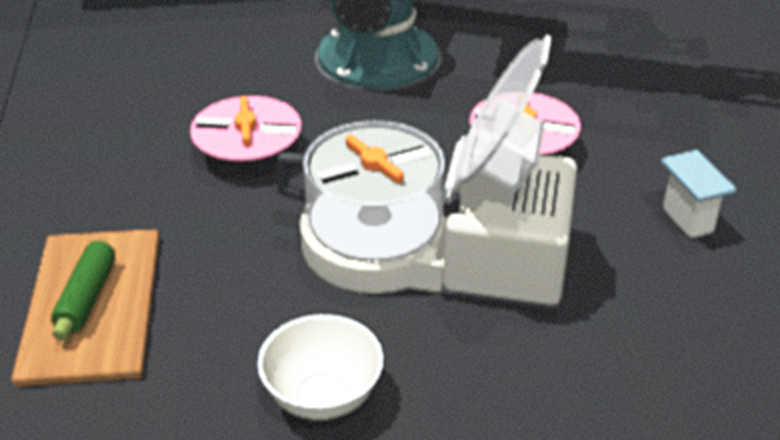

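View pics/sd.png

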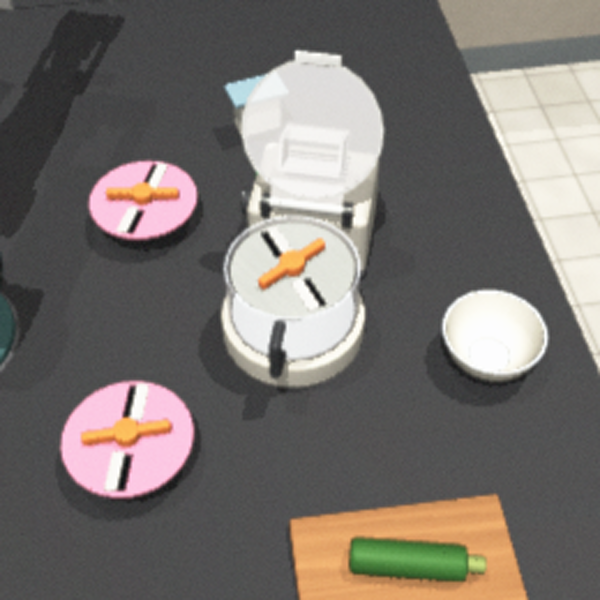

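View pics/scene0.png

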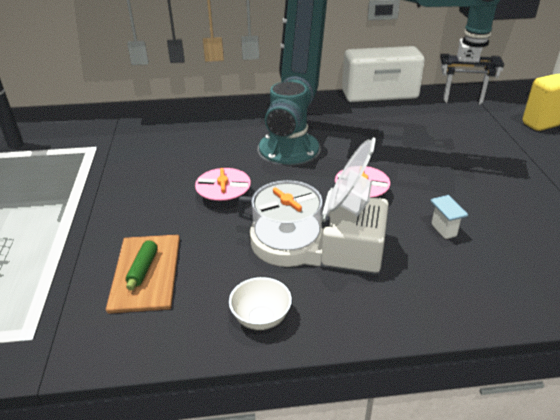

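```bash
cat > h.py <<'E'
import numpy as np, cv2, pickle
from scipy.spatial.transform import Rotation as Rn
def cam(s):
    a=np.array(s["attitude"]); R=Rn.from_euler("xyz",a).as_matrix(); return np.array(s["mtx"]),R,np.array(s["origin"])
def ray(s,p):
    K,R,o=cam(s); d=R@np.linalg.solve(K,[p[0],p[1],1.]); return o,d/np.linalg.norm(d)
def plane(s,p,z):
    o,d=ray(s,p); return o+d*(z-o[2])/d[2]
def proj(s,X):
    K,R,o=cam(s); q=(np.atleast_2d(X)-o)@R@K.T; return q[:,:2]/q[:,2:]
def tri(s1,p1,s2,p2):
    o1,d1=ray(s1,p1);o2,d2=ray(s2,p2)
    t=np.linalg.lstsq(np.c_[d1,-d2],o2-o1,rcond=None)[0]
    a=o1+t[0]*d1;b=o2+t[1]*d2; return (a+b)/2,np.linalg.norm(a-b)
def orange(s,box):
    h=cv2.cvtColor(np.ascontiguousarray(s["img"]),cv2.COLOR_RGB2HSV)
    m=((h[...,0]>4)&(h[...,0]<22)&(h[...,1]>140)&(h[...,2]>110)).astype(np.uint8)
    k=np.zeros_like(m);l,t,w,hh=[int(v) for v in box];k[t:t+hh,l:l+w]=1; m*=k
    ys,xs=np.nonzero(m);P=np.c_[xs,ys].astype(float);c=P.mean(0)
    u=np.linalg.svd(P-c,full_matrices=False)[2][0]; q=(P-c)@u
    return c,u,c+u*q.min(),c+u*q.max(),len(P)
E
python3 - <<'E'
from h import *
S={n:pickle.load(open(n+"0.pkl","rb")) for n in["scene","side"]}
a=S["scene"];b=S["side"]
for s,bx in((a,(253,181,66,38)),(b,(251,193,52,42))):
    c,u,e1,e2,n=orange(s,bx); print(c,e1,e2,n, plane(s,c,.148),[plane(s,e,.148)for e in(e1,e2)])
    d=plane(s,e2,.148)-plane(s,e1,.148);print("ang",np.arctan2(d[1],d[0]),np.linalg.norm(d))
ca=orange(a,(253,181,66,38))[0];cb=orange(b,(251,193,52,42))[0]
print(tri(a,ca,b,cb)); print("lip",tri(a,(374,140),b,(287.8,126)))
# housing top corners in scene at z .124 (crop coords)
for p in[(447,224),(566,233),(576,162)]: print(plane(a,(p[0]/2+100,p[1]/2+120),.115))
E
```

```text
[286.8963964  199.21171171] [273.05503658 188.92593837] [300.50304291 209.3230652 ] 222 [ 0.49960716 -0.06352001  0.148     ] [array([ 0.44981693, -0.09427028,  0.148     ]), array([ 0.54606614, -0.03482711,  0.148     ])]
ang 0.553257636432839 0.11312559535045032
[275.71978022 214.04395604] [289.07297105 205.10905509] [262.33215072 223.00190064] 182 [ 0.49222953 -0.0668115   0.148     ] [array([ 0.53811883, -0.03765837,  0.148     ]), array([ 0.44789606, -0.09497621,  0.148     ])]
ang -2.575626272013907 0.10689005201972096
(array([ 0.49283444, -0.06272252,  0.14308754]), np.float64(0.00018853432395876188))
lip (array([0.55780608, 0.12620505, 0.33161508]), np.float64(0.017030331569455257))
[0.60106404 0.01478842 0.115     ]
[0.63590284 0.15487447 0.115     ]
[0.49635983 0.20516555 0.115     ]
```

```bash
cat > ov.py <<'E'
from h import *
def W(P,c,yaw):
    P=np.atleast_2d(P).astype(float); R=Rn.from_euler("z",yaw).as_matrix(); return P@R.T+np.array([c[0],c[1],0])
def lidpt(u,v,w,th): # u along hinge, v from hinge line, w outward normal
    return np.array([u, .106-v*np.cos(th)+w*np.sin(th), .1445+v*np.sin(th)+w*np.cos(th)])
def draw(s,c,yaw,th,bar,zd,box,size,fn):
    l,t,w,h=box;k=size/w
    im=cv2.resize(np.ascontiguousarray(s["img"][t:t+h,l:l+w,::-1]),None,fx=k,fy=k,interpolation=cv2.INTER_CUBIC)
    def pl(P,col,cl=True):
        q=(proj(s,W(P,c,yaw))-[l,t]+.5)*k; cv2.polylines(im,[np.round(q).astype(np.int32)],cl,col,1,cv2.LINE_AA)
    a=np.linspace(0,2*np.pi,60)
    pl(np.c_[.09*np.cos(a),.09*np.sin(a),0*a+.141],(0,0,255))
    for z in(.0,.124): pl([[-.088,.106,z],[.088,.106,z],[.088,.256,z],[-.088,.256,z]],(255,0,0))
    pl([[-.05,.106,.1445],[.05,.106,.1445]],(0,255,0),False)
    pl([[0,-.09,.13],[0,-.134,.13]],(0,255,255),False)
    pl([lidpt(.094*np.cos(x),.106+.094*np.sin(x),0,th) for x in a],(255,0,255))
    pl([lidpt(u,v,0,th) for u,v in((-.031,.195),(-.031,.21),(.031,.21),(.031,.195))],(0,255,0))
    pl([lidpt(u,v,.062,th) for u,v in((-.043,.045),(-.043,.095),(.043,.095),(.043,.045))],(255,255,0))
    b=bar-yaw; pl([[.055*i*np.cos(b),.055*i*np.sin(b),zd+.021] for i in(-1,1)],(0,0,0),False)
    cv2.imwrite(fn,im)
E
cat > d.py <<'E'
from ov import *
import sys
c=(float(sys.argv[1]),float(sys.argv[2]));yaw=float(sys.argv[3]);th=float(sys.argv[4]);n=sys.argv[5]
for v,bx in(("scene",(230,120,180,150)),("side",(220,100,130,180))):
    draw(pickle.load(open(v+"0.pkl","rb")),c,yaw,th,.56,.132,bx,700 if v=="scene" else 430,f"pics/ov_{v}{n}.png")
a=cv2.imread(f"pics/ov_scene{n}.png");b=cv2.imread(f"pics/ov_side{n}.png")
E
python3 d.py .495 -.064 -.3 1.95 1
```

```text
(no output)
```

View pics/ov_scene1.png

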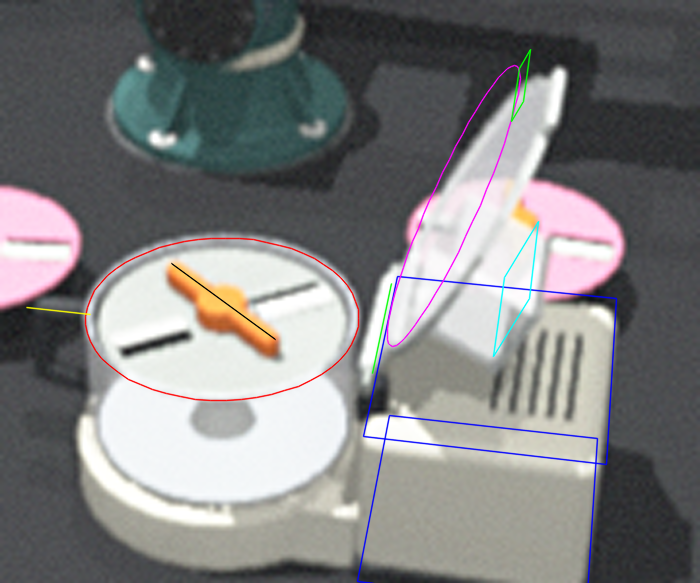

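View pics/ov_side1.png

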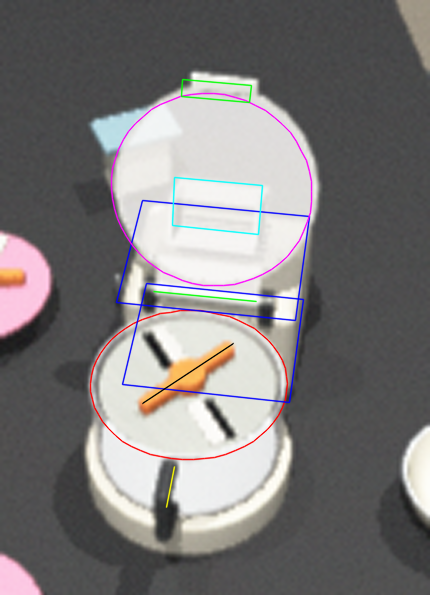

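```bash
python3 d.py .494 -.065 -.25 2.08 2; python3 - <<'E'
import cv2
a=cv2.imread("pics/ov_scene2.png");b=cv2.imread("pics/ov_side2.png")
b=cv2.resize(b[60:500],None,fx=.9,fy=.9)
a=a[30:500,60:660]; cv2.imwrite("pics/a2.png",a); cv2.imwrite("pics/b2.png",b)
E
```

```text
(no output)
```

View pics/a2.png

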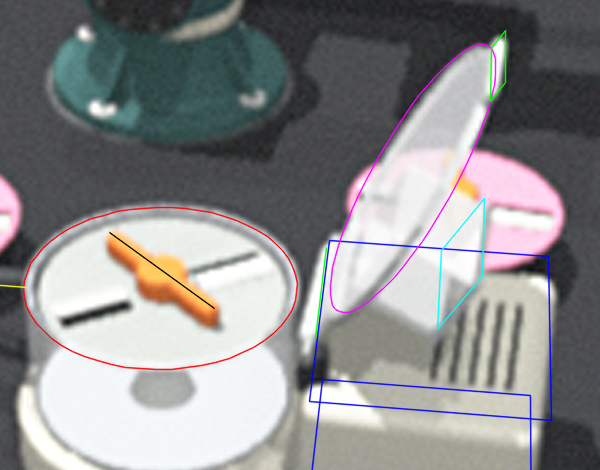

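View pics/b2.png

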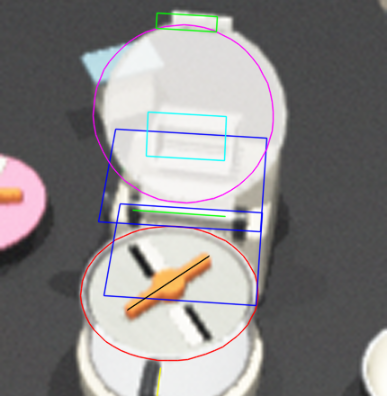

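```bash
cat > fit.py <<'E'
from ov import *
from scipy.optimize import least_squares
a=pickle.load(open("scene0.pkl","rb"));b=pickle.load(open("side0.pkl","rb"))
ca=orange(a,(253,181,66,38))[0];cb=orange(b,(251,193,52,42))[0]
def r(p,full=False):
    c=p[:2];yaw=p[2];th=p[3];oa=p[4:6];ob=p[6:8]
    A=proj(a,W([[0,0,.149],lidpt(-.031,.21,0,th),lidpt(.031,.21,0,th),[.088,.256,.124],[.088,.106,.124]],c,yaw))+oa
    B=proj(b,W([[0,0,.149],lidpt(-.031,.21,0,th),lidpt(.031,.21,0,th),[0,.106,.1445]],c,yaw))+ob
    eA=A-[ca,(375.2,136.7),(374,149.6),(384,241.5),(324,231.5)]
    eB=B-[cb,(278,122.4),(297.7,124.2),(282.6,193)]
    w=np.array([2,1,1,.5,.5]);wb=np.array([2,1,1,1])
    return np.r_[(eA*w[:,None]).ravel(),(eB*wb[:,None]).ravel(),oa/2,ob/2]
s=least_squares(r,[.494,-.064,-.28,2,0,0,0,0])
print(s.x.round(4)); print(r(s.x).round(1))
E
python3 fit.py
```

```text
[ 0.4969 -0.0636 -0.32    2.0562  0.4227  0.1965 -0.7224  1.359 ]
[ 0.5 -1.5 -0.1  1.  -1.   1.7  0.6 -0.4 -0.6  0.7  1.3  0.3 -1.2  0.8
 -0.5  0.9 -0.7 -2.7  0.2  0.1 -0.4  0.7]
```

```bash
cat > plan.py <<'E'
import numpy as np, json
from scipy.spatial.transform import Rotation as Rn
from bench import robot
def plan(wps, smax=.038, rmax=6.9, start=None, maxrows=60, show=True):
    """wps: list of (x,y,z,Rotation)"""
    o=robot.get_obs(); p=np.array(o["tool_pos"]);R=Rn.from_euler("xyz",o["ee_rot"])
    rows=[]
    for w in wps:
        P=np.array(w[:3]);T=w[3]
        d=np.linalg.norm(P-p); rv=(R.inv()*T).as_rotvec(degrees=True)
        n=max(1,int(np.ceil(max(d/smax,np.linalg.norm(rv)/rmax))))
        for i in range(n):
            k=1/(n-i); s=R.inv().apply((P-p)*k).round(3); r=((R.inv()*T).as_rotvec(degrees=True)*k).round(1)
            rows.append({a:float(b) for a,b in zip(["x","y","z","rx","ry","rz"],[*s,*r]) if b!=0})
            p=p+R.apply(s); R=R*Rn.from_rotvec(r,degrees=True)
    if show:
        for i in range(0,len(rows),12): print(json.dumps(rows[i:i+12]))
    print("n",len(rows),"end",p.round(4)); return rows
def down(psi): return Rn.from_euler("xyz",[np.pi,0,psi])
def st():
    o=robot.get_obs(); print("t",o["time"],"p",np.round(o["tool_pos"],4),"rot",np.round(o["ee_rot"],3),"F",np.round(o["wrist_force"],2),"w",round(o["width"],4),"q",np.round(o["joint_positions"],2))
E
python3 - <<'E'
from plan import *
plan([(.27,.2,.21,down(.2)),(.32,-.06,.21,down(-.8)),(.46,-.086,.20,down(-1.01))])
E
```

```text
[{"x": -0.029, "y": 0.021, "rz": 6.5}, {"x": -0.026, "y": 0.025, "rz": 6.4}, {"x": -0.024, "y": 0.027, "z": -0.001, "rz": 6.5}, {"x": -0.02, "y": 0.03, "rz": 6.4}, {"x": -0.017, "y": 0.032, "z": -0.001, "rz": 6.5}, {"x": -0.013, "y": 0.034, "rz": 6.4}, {"x": -0.009, "y": 0.035, "z": -0.001, "rz": 6.5}, {"x": -0.006, "y": 0.035, "rz": 6.4}, {"x": -0.001, "y": 0.036, "z": -0.001, "rz": 6.5}, {"x": 0.002, "y": 0.036, "rz": 6.4}, {"y": 0.029, "rz": 6.4}, {"x": 0.003, "y": 0.029, "rz": 6.4}]
[{"x": 0.006, "y": 0.029, "rz": 6.4}, {"x": 0.009, "y": 0.028, "rz": 6.4}, {"x": 0.013, "y": 0.027, "rz": 6.3}, {"x": 0.015, "y": 0.025, "rz": 6.4}, {"x": 0.018, "y": 0.023, "rz": 6.3}, {"x": 0.021, "y": 0.021, "rz": 6.4}, {"x": 0.023, "y": 0.019, "rz": 6.3}, {"x": 0.029, "y": -0.021, "z": 0.002, "rz": 3.0}, {"x": 0.028, "y": -0.022, "z": 0.003, "rz": 3.0}, {"x": 0.027, "y": -0.023, "z": 0.002, "rz": 3.0}, {"x": 0.025, "y": -0.025, "z": 0.003, "rz": 3.0}]
n 23 end [ 0.4601 -0.0859  0.1995]
```

Emit:
jog_arm(
  series=[
    {"x":-0.029,"y":0.021,"rz":6.5},
    {"x":-0.026,"y":0.025,"rz":6.4},
    {"x":-0.024,"y":0.027,"z":-0.001,"rz":6.5},
    {"x":-0.02,"y":0.03,"rz":6.4},
    {"x":-0.017,"y":0.032,"z":-0.001,"rz":6.5},
    {"x":-0.013,"y":0.034,"rz":6.4},
    {"x":-0.009,"y":0.035,"z":-0.001,"rz":6.5},
    {"x":-0.006,"y":0.035,"rz":6.4},
    {"x":-0.001,"y":0.036,"z":-0.001,"rz":6.5},
    {"x":0.002,"y":0.036,"rz":6.4},
    {"y":0.029,"rz":6.4},
    {"x":0.003,"y":0.029,"rz":6.4},
  ],
  claw=0.33,
)

```text
invalid input
```

```bash
python3 - <<'E'
from plan import *
st()
plan([(.32,-.06,.21,down(-.8)),(.46,-.086,.21,down(-1.01))])
E
```

```text
t 1.5 p [0.1333 0.5336 0.2055] rot [ 3.142 -0.     1.326] F [ 0.15 -0.08 -0.19] w 0.0937 q [ 1.22  0.09  1.37 -0.    1.68 -0.1 ]
[{"x": -0.029, "y": 0.018, "rz": 6.8}, {"x": -0.027, "y": 0.021, "rz": 6.8}, {"x": -0.024, "y": 0.025, "rz": 6.8}, {"x": -0.021, "y": 0.027, "rz": 6.8}, {"x": -0.018, "y": 0.03, "rz": 6.8}, {"x": -0.014, "y": 0.031, "rz": 6.8}, {"x": -0.011, "y": 0.033, "rz": 6.8}, {"x": -0.007, "y": 0.034, "rz": 6.7}, {"x": -0.003, "y": 0.035, "rz": 6.8}, {"x": 0.002, "y": 0.035, "rz": 6.7}, {"x": 0.006, "y": 0.034, "z": -0.001, "rz": 6.8}, {"x": 0.009, "y": 0.033, "rz": 6.7}]
[{"x": 0.013, "y": 0.032, "z": -0.001, "rz": 6.8}, {"x": 0.017, "y": 0.03, "rz": 6.7}, {"x": 0.021, "y": 0.028, "z": -0.001, "rz": 6.8}, {"x": 0.024, "y": 0.025, "rz": 6.7}, {"x": 0.026, "y": 0.022, "z": -0.001, "rz": 6.8}, {"x": 0.029, "y": 0.02, "rz": 6.7}, {"x": 0.029, "y": -0.021, "rz": 3.0}, {"x": 0.028, "y": -0.022, "rz": 3.0}, {"x": 0.027, "y": -0.023, "rz": 3.0}, {"x": 0.025, "y": -0.025, "rz": 3.0}]
n 22 end [ 0.4598 -0.0861  0.2095]
```

Emit:
jog_arm(
  series=[
    {"x":-0.029,"y":0.021,"z":0,"rx":0,"ry":0,"rz":6.5},
  ],
  claw=0.33,
)

```text
time: 1.58
tool_pos: [0.1454, 0.5031, 0.2039]
ee_rot: [-3.14, 0.0, 1.215]
wrist_force: [0.5, -1.3, 0.0]
width: 0.0901
```

```bash
sed -i 's/ if b!=0})/})/; s/float(b) for/(float(b) if b!=0 else 0) for/' plan.py; python3 - <<'E'
from plan import *
st()
plan([(.27,.2,.21,down(.2)),(.32,-.06,.21,down(-.8)),(.46,-.086,.21,down(-1.01))])
E
```

```text
t 1.5833 p [0.1454 0.5031 0.2039] rot [-3.14   0.     1.215] F [ 0.46 -1.27  0.03] w 0.0901 q [ 1.18  0.03  1.44  0.    1.68 -0.03]
[{"x": -0.027, "y": 0.025, "z": -0.001, "rx": 0, "ry": 0, "rz": 6.5}, {"x": -0.024, "y": 0.028, "z": -0.001, "rx": 0, "ry": 0, "rz": 6.5}, {"x": -0.02, "y": 0.03, "z": -0.001, "rx": 0, "ry": 0, "rz": 6.4}, {"x": -0.017, "y": 0.032, "z": -0.001, "rx": 0, "ry": 0, "rz": 6.5}, {"x": -0.013, "y": 0.034, "z": 0, "rx": 0, "ry": 0, "rz": 6.4}, {"x": -0.01, "y": 0.035, "z": -0.001, "rx": 0, "ry": 0, "rz": 6.5}, {"x": -0.005, "y": 0.036, "z": 0, "rx": 0, "ry": 0, "rz": 6.4}, {"x": -0.001, "y": 0.036, "z": -0.001, "rx": 0, "ry": 0.1, "rz": 6.5}, {"x": 0.002, "y": 0.037, "z": 0, "rx": -0.1, "ry": 0, "rz": 6.4}, {"x": 0, "y": 0.029, "z": 0, "rx": 0, "ry": 0, "rz": 6.4}, {"x": 0.003, "y": 0.029, "z": 0, "rx": 0, "ry": 0, "rz": 6.4}, {"x": 0.006, "y": 0.029, "z": 0, "rx": 0, "ry": 0, "rz": 6.4}]
[{"x": 0.009, "y": 0.028, "z": 0, "rx": 0, "ry": 0, "rz": 6.4}, {"x": 0.013, "y": 0.027, "z": 0, "rx": 0, "ry": 0, "rz": 6.3}, {"x": 0.015, "y": 0.025, "z": 0, "rx": 0, "ry": 0, "rz": 6.4}, {"x": 0.018, "y": 0.023, "z": 0, "rx": 0, "ry": 0, "rz": 6.3}, {"x": 0.02, "y": 0.021, "z": 0, "rx": 0, "ry": 0, "rz": 6.4}, {"x": 0.023, "y": 0.019, "z": 0, "rx": 0, "ry": 0, "rz": 6.3}, {"x": 0.029, "y": -0.021, "z": 0, "rx": 0, "ry": 0, "rz": 3.0}, {"x": 0.028, "y": -0.022, "z": 0, "rx": 0, "ry": 0, "rz": 3.0}, {"x": 0.027, "y": -0.023, "z": 0, "rx": 0, "ry": 0, "rz": 3.0}, {"x": 0.025, "y": -0.025, "z": 0, "rx": 0, "ry": 0, "rz": 3.1}]
n 22 end [ 0.4597 -0.0858  0.2097]
```

Emit:
jog_arm(
  series=[
    {"x":-0.027,"y":0.025,"z":-0.001,"rx":0,"ry":0,"rz":6.5},
    {"x":-0.024,"y":0.028,"z":-0.001,"rx":0,"ry":0,"rz":6.5},
    {"x":-0.02,"y":0.03,"z":-0.001,"rx":0,"ry":0,"rz":6.4},
    {"x":-0.017,"y":0.032,"z":-0.001,"rx":0,"ry":0,"rz":6.5},
    {"x":-0.013,"y":0.034,"z":0,"rx":0,"ry":0,"rz":6.4},
    {"x":-0.01,"y":0.035,"z":-0.001,"rx":0,"ry":0,"rz":6.5},
    {"x":-0.005,"y":0.036,"z":0,"rx":0,"ry":0,"rz":6.4},
    {"x":-0.001,"y":0.036,"z":-0.001,"rx":0,"ry":0,"rz":6.5},
    {"x":0.002,"y":0.037,"z":0,"rx":0,"ry":0,"rz":6.4},
    {"x":0,"y":0.029,"z":0,"rx":0,"ry":0,"rz":6.4},
    {"x":0.003,"y":0.029,"z":0,"rx":0,"ry":0,"rz":6.4},
    {"x":0.006,"y":0.029,"z":0,"rx":0,"ry":0,"rz":6.4},
  ],
  claw=0.33,
)

```text
time: 2.58
tool_pos: [0.2788, 0.0938, 0.21]
ee_rot: [-3.141, -0.006, -0.193]
wrist_force: [-0.1, -0.5, 0.9]
width: 0.031
```

```bash
python3 - <<'E'
from plan import *
st()
plan([(.32,-.06,.21,down(-.8)),(.46,-.086,.21,down(-1.01))])
E
```

```text
t 2.5833 p [0.2788 0.0938 0.21  ] rot [-3.141 -0.006 -0.193] F [-0.14 -0.47  0.86] w 0.031 q [ 0.13 -0.52  1.86 -0.    1.8   0.33]
[{"x": 0.012, "y": 0.024, "z": 0, "rx": 0, "ry": -0.1, "rz": 5.8}, {"x": 0.014, "y": 0.023, "z": 0, "rx": 0, "ry": 0, "rz": 5.8}, {"x": 0.016, "y": 0.021, "z": 0, "rx": 0, "ry": -0.1, "rz": 5.8}, {"x": 0.018, "y": 0.019, "z": 0, "rx": 0, "ry": 0, "rz": 5.8}, {"x": 0.02, "y": 0.017, "z": 0, "rx": -0.1, "ry": -0.1, "rz": 5.8}, {"x": 0.022, "y": 0.015, "z": 0, "rx": 0, "ry": 0, "rz": 5.8}, {"x": 0.029, "y": -0.021, "z": 0, "rx": 0, "ry": 0, "rz": 3.0}, {"x": 0.028, "y": -0.022, "z": 0, "rx": 0, "ry": 0, "rz": 3.0}, {"x": 0.027, "y": -0.023, "z": 0, "rx": 0, "ry": 0, "rz": 3.0}, {"x": 0.025, "y": -0.025, "z": 0, "rx": 0, "ry": 0, "rz": 3.0}]
n 10 end [ 0.4601 -0.0857  0.2102]
```

Emit:
jog_arm(
  series=[
    {"x":0.012,"y":0.024,"z":0,"rx":0,"ry":-0.1,"rz":5.8},
    {"x":0.014,"y":0.023,"z":0,"rx":0,"ry":0,"rz":5.8},
    {"x":0.016,"y":0.021,"z":0,"rx":0,"ry":-0.1,"rz":5.8},
    {"x":0.018,"y":0.019,"z":0,"rx":0,"ry":0,"rz":5.8},
    {"x":0.02,"y":0.017,"z":0,"rx":0,"ry":-0.1,"rz":5.8},
    {"x":0.022,"y":0.015,"z":0,"rx":0,"ry":0,"rz":5.8},
    {"x":0.029,"y":-0.021,"z":0,"rx":0,"ry":0,"rz":3.0},
    {"x":0.028,"y":-0.022,"z":0,"rx":0,"ry":0,"rz":3.0},
    {"x":0.027,"y":-0.023,"z":0,"rx":0,"ry":0,"rz":3.0},
    {"x":0.025,"y":-0.025,"z":0,"rx":0,"ry":0,"rz":3.0},
    {"x":0,"y":0,"z":0,"rx":0,"ry":0,"rz":0},
  ],
  claw=0.33,
)

```text
time: 3.5
tool_pos: [0.4611, -0.1119, 0.2138]
ee_rot: [-3.131, -0.01, -1.076]
wrist_force: [0.1, 0.0, -0.9]
width: 0.0306
```

```bash
cat > w.py <<'E'
from plan import *
from h import *
from bench import cams
import sys
n=sys.argv[1]; st()
for v in sys.argv[2:]:
    s=cams.snapshot(v); pickle.dump(s,open(f"{v}{n}.pkl","wb")); cv2.imwrite(f"pics/{v}{n}.png",s["img"][:,:,::-1]); print(v,s["shot"])
E
python3 w.py 1 wrist
```

```text
t 3.5 p [ 0.4611 -0.1119  0.2138] rot [-3.131 -0.01  -1.076] F [ 0.13  0.05 -0.91] w 0.0306 q [-0.36 -0.09  1.54  0.    1.69  0.72]
wrist 4
```

View pics/wrist1.png

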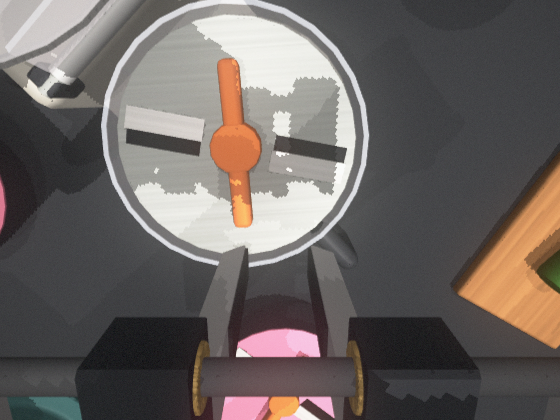

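```bash
cat > bar.py <<'E'
from h import *
import sys
s=pickle.load(open(sys.argv[1],"rb")); z=float(sys.argv[2])
h=cv2.cvtColor(np.ascontiguousarray(s["img"]),cv2.COLOR_RGB2HSV)
m=((h[...,0]>2)&(h[...,0]<22)&(h[...,1]>150)&(h[...,2]>80)).astype(np.uint8)
n,l,stt,cen=cv2.connectedComponentsWithStats(m)
i=[j for j in range(1,n) if stt[j,4]>800]
for j in i:
    ys,xs=np.nonzero(l==j); rr=cv2.minAreaRect(np.c_[xs,ys].astype(np.float32))
    b=cv2.boxPoints(rr); L=sorted([(np.linalg.norm(b[k]-b[(k+1)%4]),k) for k in range(4)])
    e1=(b[L[0][1]]+b[(L[0][1]+1)%4])/2; e2=(b[L[1][1]]+b[(L[1][1]+1)%4])/2
    E1,E2=plane(s,e1,z),plane(s,e2,z);d=E2-E1
    print(stt[j],"ends px",e1,e2,"mid",((E1+E2)/2).round(4),E1.round(4),E2.round(4),"len",np.linalg.norm(d).round(4),"ang",(np.arctan2(d[1],d[0])%np.pi).round(3))
E
python3 bar.py wrist1.pkl .153; python3 bar.py wrist1.pkl .139; python3 - <<'E'
from h import *
s=pickle.load(open("wrist1.pkl","rb"))
# rim ellipse outer pixel points approx
P=[(102,133),(369,133),(235,0.5),(245,265),(140,37),(335,45),(345,208),(130,210)]
Q=np.array([plane(s,p,.141) for p in P])[:,:2]
A=np.c_[2*Q,np.ones(len(Q))];x=np.linalg.lstsq(A,(Q**2).sum(1),rcond=None)[0]
print("c",x[:2],"r",np.sqrt(x[2]+x[:2]@x[:2]))
for p in [(55,85)]: print(plane(s,p,.1445))
E
```

```text
[ 210   59   50  168 3863] ends px [234.5  59. ] [234.5 226. ] mid [ 0.4938 -0.0638  0.153 ] [ 0.5413 -0.0401  0.153 ] [ 0.4464 -0.0875  0.153 ] len 0.1061 ang 0.463
[ 210   59   50  168 3863] ends px [234.5  59. ] [234.5 226. ] mid [ 0.4917 -0.0633  0.139 ] [ 0.5419 -0.0383  0.139 ] [ 0.4414 -0.0884  0.139 ] len 0.1123 ang 0.463
c [ 0.49415592 -0.06360528] r 0.08831921372476234
[0.47408788 0.05377817 0.1445    ]
```

```bash
python3 - <<'E'
from h import *
s=pickle.load(open("wrist1.pkl","rb"))
a,b=[plane(s,p,.1445) for p in((70,73),(141,8))];print(a,b,np.arctan2(*(b-a)[1::-1]))
a,b=[plane(s,p,.153)[:2] for p in((228,59),(243,227))];print(a,b,(a+b)/2,np.arctan2(*(a-b)[::-1]),np.linalg.norm(a-b))
h=s["img"]
E
python3 - <<'E'
import sys; sys.path.insert(0,'.')
from plan import *
st()
import numpy as np
c=np.array([.494,-.0637]);ang=.555
p=c-.043*np.array([np.cos(ang),np.sin(ang)])
plan([(p[0],p[1],.175,down(ang-np.pi/2)),(p[0],p[1],.1435,down(ang-np.pi/2))],smax=.02)
E
```

```text
[0.48537534 0.04792424 0.1445    ] [0.54061642 0.02315293 0.1445    ] -0.42154079913198034
[ 0.5394773  -0.03667956] [ 0.44844548 -0.0929389 ] [ 0.49396139 -0.06480923] 0.5535631759928599 0.10701357633383313
t 3.55 p [ 0.4588 -0.1111  0.2144] rot [-3.132 -0.009 -1.075] F [-0.25  0.03 -0.62] w 0.031 q [-0.36 -0.1   1.54  0.    1.69  0.72]
[{"x": -0.008, "y": -0.003, "z": 0.013, "rx": -0.2, "ry": -0.2, "rz": -1.1}, {"x": -0.007, "y": -0.004, "z": 0.013, "rx": -0.2, "ry": -0.2, "rz": -1.1}, {"x": -0.007, "y": -0.004, "z": 0.013, "rx": -0.1, "ry": -0.1, "rz": -1.2}, {"x": 0, "y": 0, "z": 0.016, "rx": 0, "ry": 0, "rz": 0}, {"x": 0, "y": 0, "z": 0.016, "rx": 0, "ry": 0, "rz": 0}]
n 5 end [ 0.4579 -0.0866  0.1434]
```

Emit:
jog_arm(
  series=[
    {"x":-0.008,"y":-0.003,"z":0.013,"rx":-0.2,"ry":-0.2,"rz":-1.1},
    {"x":-0.007,"y":-0.004,"z":0.013,"rx":-0.2,"ry":-0.2,"rz":-1.1},
    {"x":-0.007,"y":-0.004,"z":0.01,"rx":-0.1,"ry":-0.1,"rz":-1.2},
    {"x":0,"y":0,"z":0,"rx":0,"ry":0,"rz":0},
  ],
)

```text
time: 3.88
tool_pos: [0.4549, -0.0834, 0.1753]
ee_rot: [3.141, 0.002, -1.008]
wrist_force: [-0.6, -0.1, -0.2]
width: 0.0314
```

```bash
python3 w.py 2 wrist; python3 - <<'E'
from plan import *
c=np.array([.494,-.0642]);ang=.555
p=c-.043*np.array([np.cos(ang),np.sin(ang)])
for _ in range(3): st()
plan([(p[0],p[1],.175,down(ang-np.pi/2)),(p[0],p[1],.1435,down(ang-np.pi/2))],smax=.02)
E
```

```text
t 3.8833 p [ 0.4549 -0.0834  0.1753] rot [ 3.141e+00  2.000e-03 -1.008e+00] F [-0.61 -0.14 -0.22] w 0.0314 q [-0.3  -0.1   1.62  0.    1.63  0.7 ]
wrist 5
t 3.9333 p [ 0.4552 -0.084   0.1763] rot [ 3.141  0.    -1.009] F [ 0.35  0.25 -1.64] w 0.0312 q [-0.3  -0.1   1.62 -0.    1.63  0.7 ]
t 3.9333 p [ 0.4552 -0.084   0.1763] rot [ 3.141  0.    -1.009] F [ 0.35  0.25 -1.64] w 0.0312 q [-0.3  -0.1   1.62 -0.    1.63  0.7 ]
t 3.9333 p [ 0.4552 -0.084   0.1763] rot [ 3.141  0.    -1.009] F [ 0.35  0.25 -1.64] w 0.0312 q [-0.3  -0.1   1.62 -0.    1.63  0.7 ]
[{"x": 0.004, "y": 0, "z": 0.001, "rx": 0, "ry": 0, "rz": 0.4}, {"x": 0, "y": 0, "z": 0.016, "rx": 0, "ry": 0, "rz": 0}, {"x": 0, "y": 0, "z": 0.016, "rx": 0, "ry": 0, "rz": 0}]
n 3 end [ 0.4573 -0.0873  0.1433]
```

View pics/wrist2.png

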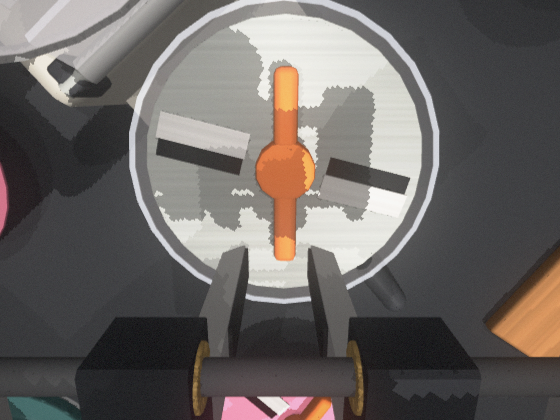

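Emit:
jog_arm(
  series=[
    {"x":0.004,"y":0,"z":0.001,"rx":0,"ry":0,"rz":0.4},
    {"x":0,"y":0,"z":0.016,"rx":0,"ry":0,"rz":0},
    {"x":0,"y":0,"z":0.016,"rx":0,"ry":0,"rz":0},
    {"x":0,"y":0,"z":0,"rx":0,"ry":0,"rz":0},
  ],
)

```text
time: 4.27
tool_pos: [0.4575, -0.0872, 0.1457]
ee_rot: [-3.137, -0.007, -1.014]
wrist_force: [-1.1, -0.2, -0.2]
width: 0.0312
```

```bash
python3 w.py 3 wrist;  python3 bar.py wrist3.pkl .153
```

```text
t 4.2667 p [ 0.4575 -0.0872  0.1457] rot [-3.137 -0.007 -1.014] F [-1.07 -0.23 -0.18] w 0.0312 q [-0.31 -0.09  1.67 -0.    1.56  0.7 ]
wrist 6
[ 242   62   69  223 7613] ends px [297.7306   65.56646] [257.41156 281.2732 ] mid [ 0.4942 -0.0636  0.153 ] [ 0.543  -0.0444  0.153 ] [ 0.4453 -0.0828  0.153 ] len 0.1049 ang 0.375
```

View pics/wrist3.png

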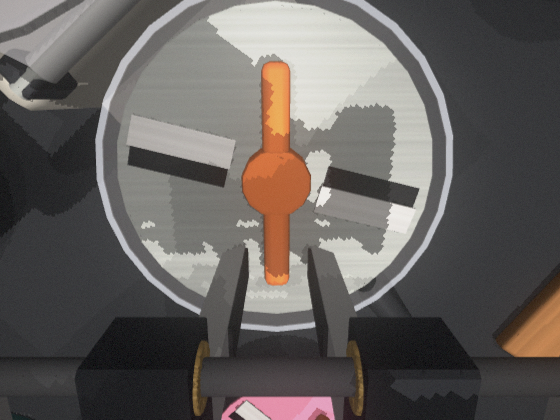

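```bash
cat > rot.py <<'E'
from plan import *
import sys
c=np.array([.494,-.0640])
def go(a0,a1,n,z,r=.043,yo=-np.pi/2,sgn=-1):
    w=[]
    for a in np.linspace(a0,a1,n+1)[1:]:
        p=c+sgn*r*np.array([np.cos(a),np.sin(a)]); w.append((p[0],p[1],z,down(a+yo)))
    return plan(w,smax=.04)
if __name__=="__main__":
    st(); o=robot.get_obs(); a0=o["ee_rot"][2]+np.pi/2
    print("ang",a0); go(a0,a0+np.radians(float(sys.argv[1])),int(sys.argv[2]),float(sys.argv[3]))
E
python3 rot.py 28 11 .143
```

```text
t 4.3167 p [ 0.4582 -0.0874  0.1474] rot [-3.136 -0.009 -1.014] F [0.54 0.67 0.47] w 0.0312 q [-0.31 -0.09  1.66 -0.    1.56  0.7 ]
ang 0.5565395542737179
[{"x": 0.001, "y": 0, "z": 0.004, "rx": -0.3, "ry": -0.5, "rz": -2.5}, {"x": 0.002, "y": 0, "z": 0, "rx": 0, "ry": 0, "rz": -2.6}, {"x": 0.002, "y": 0, "z": 0, "rx": 0, "ry": 0, "rz": -2.5}, {"x": 0.002, "y": 0, "z": 0, "rx": 0, "ry": 0, "rz": -2.6}, {"x": 0.001, "y": 0, "z": 0, "rx": 0, "ry": 0, "rz": -2.5}, {"x": 0.002, "y": 0, "z": 0, "rx": 0, "ry": 0, "rz": -2.6}, {"x": 0.002, "y": 0, "z": 0, "rx": 0, "ry": 0, "rz": -2.5}, {"x": 0.002, "y": 0, "z": 0, "rx": 0, "ry": 0, "rz": -2.6}, {"x": 0.002, "y": 0, "z": 0, "rx": 0, "ry": 0, "rz": -2.5}, {"x": 0.002, "y": 0, "z": 0, "rx": 0, "ry": 0, "rz": -2.6}, {"x": 0.002, "y": 0, "z": 0, "rx": 0, "ry": 0, "rz": -2.5}]
n 11 end [ 0.4724 -0.1014  0.1434]
```

Emit:
jog_arm(
  series=[
    {"x":0.001,"y":0,"z":0.003,"rx":-0.3,"ry":-0.5,"rz":-2.5},
    {"x":0.002,"y":0,"z":0,"rx":0,"ry":0,"rz":-2.6},
    {"x":0.002,"y":0,"z":0,"rx":0,"ry":0,"rz":-2.5},
    {"x":0.002,"y":0,"z":0,"rx":0,"ry":0,"rz":-2.6},
    {"x":0.001,"y":0,"z":0,"rx":0,"ry":0,"rz":-2.5},
    {"x":0.002,"y":0,"z":0,"rx":0,"ry":0,"rz":-2.6},
    {"x":0.002,"y":0,"z":0,"rx":0,"ry":0,"rz":-2.5},
    {"x":0.002,"y":0,"z":0,"rx":0,"ry":0,"rz":-2.6},
    {"x":0.002,"y":0,"z":0,"rx":0,"ry":0,"rz":-2.5},
    {"x":0.002,"y":0,"z":0,"rx":0,"ry":0,"rz":-2.6},
    {"x":0.002,"y":0,"z":0,"rx":0,"ry":0,"rz":-2.5},
  ],
  claw=0.25,
)

```text
time: 5.23
tool_pos: [0.4789, -0.1059, 0.1631]
ee_rot: [-3.137, -0.027, -0.505]
wrist_force: [0.1, -0.4, -0.4]
width: 0.0235
```

```bash
python3 w.py 4 wrist;  python3 bar.py wrist4.pkl .153; python3 rot.py 28 11 .143
```

```text
t 5.2333 p [ 0.4789 -0.1059  0.1631] rot [-3.137 -0.027 -0.505] F [ 0.14 -0.43 -0.44] w 0.0235 q [-0.33 -0.06  1.6  -0.    1.57  0.17]
wrist 7
[ 232   66   73  181 5919] ends px [314.68088   77.329056] [227.50546 240.0565 ] mid [ 0.4989 -0.0602  0.153 ] [ 0.5387 -0.0346  0.153 ] [ 0.4591 -0.0858  0.153 ] len 0.0947 ang 0.571
t 5.2833 p [ 0.4794 -0.1062  0.1635] rot [-3.137 -0.029 -0.504] F [ 0.06 -0.44 -0.53] w 0.0237 q [-0.33 -0.06  1.6  -0.    1.57  0.17]
ang 1.066836972551798
[{"x": -0.006, "y": -0.001, "z": 0.02, "rx": -0.2, "ry": -1.6, "rz": -2.5}, {"x": 0.002, "y": 0, "z": 0, "rx": 0, "ry": 0, "rz": -2.6}, {"x": 0.002, "y": 0, "z": 0, "rx": 0, "ry": 0, "rz": -2.5}, {"x": 0.002, "y": 0, "z": 0, "rx": 0, "ry": 0, "rz": -2.6}, {"x": 0.001, "y": 0, "z": 0, "rx": 0, "ry": 0, "rz": -2.5}, {"x": 0.002, "y": 0, "z": 0, "rx": 0, "ry": 0, "rz": -2.6}, {"x": 0.002, "y": 0, "z": 0, "rx": 0, "ry": 0, "rz": -2.5}, {"x": 0.002, "y": 0, "z": 0, "rx": 0, "ry": 0, "rz": -2.6}, {"x": 0.002, "y": 0, "z": 0, "rx": 0, "ry": 0, "rz": -2.5}, {"x": 0.002, "y": 0, "z": 0, "rx": 0, "ry": 0, "rz": -2.6}, {"x": 0.002, "y": 0, "z": 0, "rx": 0, "ry": 0, "rz": -2.5}]
n 11 end [ 0.4934 -0.1074  0.1434]
```

View pics/wrist4.png

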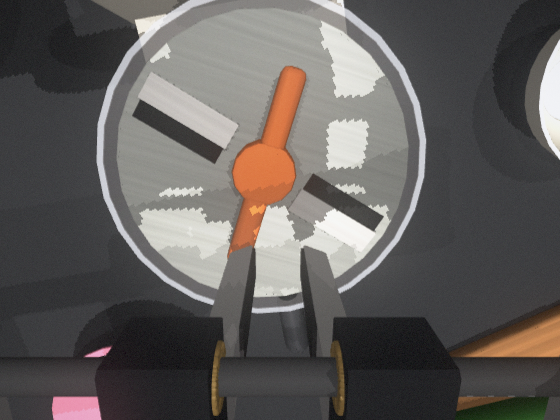

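```bash
cat > ang.py <<'E'
from h import *
import sys
s=pickle.load(open(sys.argv[1],"rb")); p=[float(v) for v in sys.argv[2:6]]
for z in(.153,.139):
    a,b=plane(s,p[:2],z)[:2],plane(s,p[2:],z)[:2]; print(z,"boss",a.round(4),"end",b.round(4),"len",np.linalg.norm(b-a).round(4),"ang",np.arctan2(*(b-a)[::-1]).round(3))
E
python3 ang.py wrist4.pkl 264 173 293 66; python3 ang.py wrist3.pkl 276.5 183 276 62
```

```text
0.153 boss [ 0.4944 -0.0634] end [ 0.532  -0.0251] len 0.0537 ang 0.795
0.139 boss [ 0.493  -0.0657] end [ 0.5333 -0.0246] len 0.0576 ang 0.795
0.153 boss [ 0.494 -0.064] end [ 0.5392 -0.0356] len 0.0534 ang 0.56
0.139 boss [ 0.4914 -0.0657] end [ 0.5403 -0.035 ] len 0.0577 ang 0.56
```

```bash
cat >> plan.py <<'E'
def biased(rows,bz=.0016,bry=0.):
    rows=[dict(r,z=round(r["z"]+bz,4),ry=round(r["ry"]+bry,2)) for r in rows]
    for i in range(0,len(rows),12): print(json.dumps(rows[i:i+12]))
E
python3 - <<'E'
from plan import *
c=np.array([.494,-.0640]);a=.80
p=c-.043*np.array([np.cos(a),np.sin(a)])
biased(plan([(p[0],p[1],.165,down(a-np.pi/2)),(p[0],p[1],.1435,down(a-np.pi/2))],smax=.012,show=False))
E
```

```text
n 5 end [ 0.4641 -0.0946  0.1431]
[{"x": -0.006, "y": -0.001, "z": 0.0006, "rx": -0.2, "ry": -0.5, "rz": 5.1}, {"x": -0.006, "y": 0, "z": 0.0016, "rx": -0.1, "ry": -0.5, "rz": 5.1}, {"x": -0.007, "y": 0, "z": 0.0006, "rx": -0.2, "ry": -0.6, "rz": 5.1}, {"x": 0, "y": 0, "z": 0.0126, "rx": 0, "ry": 0.0, "rz": 0}, {"x": 0, "y": 0, "z": 0.0126, "rx": 0, "ry": 0.0, "rz": 0}]
```

Emit:
jog_arm(
  series=[
    {"x":-0.006,"y":-0.001,"z":0.0006,"rx":-0.2,"ry":-0.5,"rz":5.1},
    {"x":-0.006,"y":0,"z":0.0016,"rx":-0.1,"ry":-0.5,"rz":5.1},
    {"x":-0.007,"y":0,"z":0.0006,"rx":-0.2,"ry":-0.6,"rz":5.1},
    {"x":0,"y":0,"z":0.0016,"rx":0,"ry":0,"rz":0},
  ],
)

```text
time: 5.62
tool_pos: [0.4661, -0.0959, 0.1648]
ee_rot: [-3.138, -0.008, -0.788]
wrist_force: [-0.0, 0.2, -1.2]
width: 0.0232
```

```bash
python3 w.py 5 wrist; python3 - <<'E'
from plan import *
c=np.array([.494,-.0640]);a=.80
p=c-.043*np.array([np.cos(a),np.sin(a)])
biased(plan([(p[0],p[1],.1435,down(a-np.pi/2))],smax=.012,show=False))
E
```

```text
t 5.6167 p [ 0.4661 -0.0959  0.1648] rot [-3.138 -0.008 -0.788] F [-0.01  0.2  -1.16] w 0.0232 q [-0.32 -0.07  1.61 -0.    1.59  0.47]
wrist 8
n 2 end [ 0.4636 -0.0948  0.1434]
[{"x": -0.001, "y": 0, "z": 0.0116, "rx": -0.1, "ry": -0.2, "rz": -0.4}, {"x": -0.002, "y": 0.001, "z": 0.0126, "rx": -0.1, "ry": -0.3, "rz": -0.4}]
```

View pics/wrist5.png

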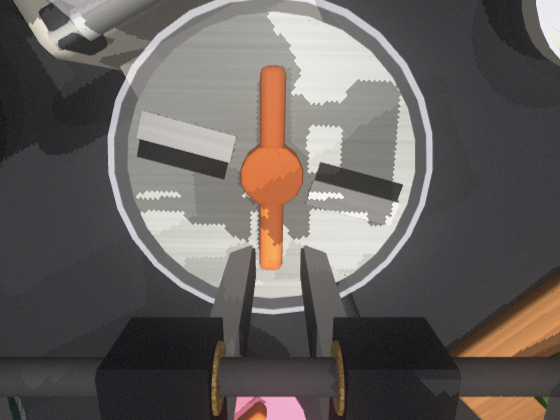

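Emit:
jog_arm(
  series=[
    {"x":-0.001,"y":0,"z":0.0116,"rx":-0.1,"ry":-0.2,"rz":-0.4},
    {"x":-0.002,"y":0.001,"z":0.0126,"rx":-0.1,"ry":-0.3,"rz":-0.4},
    {"x":0,"y":0,"z":0.0015,"rx":0,"ry":0,"rz":0},
  ],
)

```text
time: 5.92
tool_pos: [0.4648, -0.0956, 0.1387]
ee_rot: [-3.14, -0.004, -0.766]
wrist_force: [-0.4, 0.3, -0.1]
width: 0.0236
```

```bash
python3 - <<'E'
from rot import *
st(); a0=robot.get_obs()["ee_rot"][2]+np.pi/2
biased(go(a0,a0+np.radians(15),6,.1435))
E
```

```text
t 5.9167 p [ 0.4648 -0.0956  0.1387] rot [-3.14  -0.004 -0.766] F [-0.43  0.27 -0.06] w 0.0236 q [-0.32 -0.06  1.65 -0.    1.55  0.44]
[{"x": 0.001, "y": 0, "z": -0.005, "rx": -0.1, "ry": -0.2, "rz": -2.5}, {"x": 0.002, "y": 0, "z": 0, "rx": 0, "ry": 0, "rz": -2.5}, {"x": 0.002, "y": 0, "z": 0, "rx": 0, "ry": 0, "rz": -2.5}, {"x": 0.002, "y": 0, "z": 0, "rx": 0, "ry": 0, "rz": -2.5}, {"x": 0.002, "y": 0, "z": 0, "rx": 0, "ry": 0, "rz": -2.5}, {"x": 0.001, "y": 0, "z": 0, "rx": 0, "ry": 0, "rz": -2.5}]
n 6 end [ 0.4727 -0.1017  0.1437]
[{"x": 0.001, "y": 0, "z": -0.0034, "rx": -0.1, "ry": -0.2, "rz": -2.5}, {"x": 0.002, "y": 0, "z": 0.0016, "rx": 0, "ry": 0.0, "rz": -2.5}, {"x": 0.002, "y": 0, "z": 0.0016, "rx": 0, "ry": 0.0, "rz": -2.5}, {"x": 0.002, "y": 0, "z": 0.0016, "rx": 0, "ry": 0.0, "rz": -2.5}, {"x": 0.002, "y": 0, "z": 0.0016, "rx": 0, "ry": 0.0, "rz": -2.5}, {"x": 0.001, "y": 0, "z": 0.0016, "rx": 0, "ry": 0.0, "rz": -2.5}]
```

Emit:
jog_arm(
  series=[
    {"x":0.001,"y":0,"z":-0.0035,"rx":-0.1,"ry":-0.2,"rz":-2.5},
    {"x":0.002,"y":0,"z":0.0014,"rx":0,"ry":-0.1,"rz":-2.5},
    {"x":0.002,"y":0,"z":0.0014,"rx":0,"ry":-0.1,"rz":-2.5},
    {"x":0.002,"y":0,"z":0.0014,"rx":0,"ry":-0.1,"rz":-2.5},
    {"x":0.002,"y":0,"z":0.0014,"rx":0,"ry":-0.1,"rz":-2.5},
    {"x":0.001,"y":0,"z":0.0014,"rx":0,"ry":-0.1,"rz":-2.5},
  ],
)

```text
time: 6.42
tool_pos: [0.4716, -0.1022, 0.1326]
ee_rot: [3.14, 0.013, -0.487]
wrist_force: [-0.5, 0.8, 8.5]
width: 0.0236
```

```bash
python3 w.py 6 wrist; python3 - <<'E'
from rot import *
a0=robot.get_obs()["ee_rot"][2]+np.pi/2; st()
biased(go(a0,a0+np.radians(20),8,.1435))
E
```

```text
t 6.4167 p [ 0.4716 -0.1022  0.1326] rot [ 3.14   0.013 -0.487] F [-0.49  0.85  8.55] w 0.0236 q [-0.33 -0.03  1.63  0.    1.55  0.16]
wrist 9
t 6.4667 p [ 0.4718 -0.1024  0.1326] rot [ 3.141  0.013 -0.486] F [-0.   -0.34  7.15] w 0.0238 q [-0.33 -0.03  1.63  0.    1.55  0.15]
[{"x": 0.003, "y": -0.001, "z": -0.011, "rx": 0, "ry": 0.7, "rz": -2.5}, {"x": 0.002, "y": 0, "z": 0, "rx": 0, "ry": 0, "rz": -2.5}, {"x": 0.002, "y": 0, "z": 0, "rx": 0, "ry": 0, "rz": -2.5}, {"x": 0.002, "y": 0, "z": 0, "rx": 0, "ry": 0, "rz": -2.5}, {"x": 0.002, "y": 0, "z": 0, "rx": 0, "ry": 0, "rz": -2.5}, {"x": 0.002, "y": 0, "z": 0, "rx": 0, "ry": 0, "rz": -2.5}, {"x": 0.002, "y": 0, "z": 0, "rx": 0, "ry": 0, "rz": -2.5}, {"x": 0.002, "y": -0.001, "z": 0, "rx": 0, "ry": 0, "rz": -2.5}]
n 8 end [ 0.4886 -0.1062  0.1435]
[{"x": 0.003, "y": -0.001, "z": -0.0094, "rx": 0, "ry": 0.7, "rz": -2.5}, {"x": 0.002, "y": 0, "z": 0.0016, "rx": 0, "ry": 0.0, "rz": -2.5}, {"x": 0.002, "y": 0, "z": 0.0016, "rx": 0, "ry": 0.0, "rz": -2.5}, {"x": 0.002, "y": 0, "z": 0.0016, "rx": 0, "ry": 0.0, "rz": -2.5}, {"x": 0.002, "y": 0, "z": 0.0016, "rx": 0, "ry": 0.0, "rz": -2.5}, {"x": 0.002, "y": 0, "z": 0.0016, "rx": 0, "ry": 0.0, "rz": -2.5}, {"x": 0.002, "y": 0, "z": 0.0016, "rx": 0, "ry": 0.0, "rz": -2.5}, {"x": 0.002, "y": -0.001, "z": 0.0016, "rx": 0, "ry": 0.0, "rz": -2.5}]
```

View pics/wrist6.png

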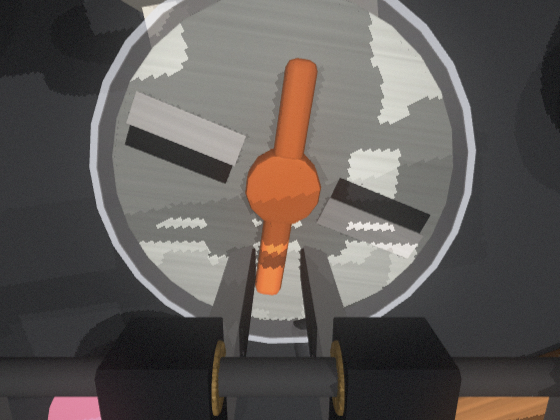

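```bash
python3 ang.py wrist6.pkl 283 188 302 58
```

```text
0.153 boss [ 0.4944 -0.0643] end [ 0.5256 -0.0209] len 0.0534 ang 0.947
0.139 boss [ 0.4928 -0.0673] end [ 0.5268 -0.0201] len 0.0581 ang 0.947
```

Emit:
jog_arm(
  series=[
    {"x":0,"y":0,"z":-0.009,"rx":0,"ry":0.7,"rz":0},
    {"x":0.002,"y":0,"z":0,"rx":0,"ry":0,"rz":-2.5},
    {"x":0.002,"y":0,"z":0,"rx":0,"ry":0,"rz":-2.5},
  ],
)

```text
time: 6.72
tool_pos: [0.4752, -0.1043, 0.1415]
ee_rot: [3.14, 0.001, -0.394]
wrist_force: [-0.2, 0.8, -0.0]
width: 0.0234
```

```bash
python3 - <<'E'
from rot import *
a0=robot.get_obs()["ee_rot"][2]+np.pi/2; st()
go(a0,a0+np.radians(10),4,.1435)
E
```

```text
t 6.7167 p [ 0.4752 -0.1043  0.1415] rot [ 3.14e+00  1.00e-03 -3.94e-01] F [-0.21  0.76 -0.03] w 0.0234 q [-0.33 -0.03  1.62 -0.    1.55  0.06]
[{"x": 0.004, "y": -0.001, "z": -0.002, "rx": 0.1, "ry": 0.1, "rz": -2.5}, {"x": 0.002, "y": -0.001, "z": 0, "rx": 0, "ry": 0, "rz": -2.5}, {"x": 0.001, "y": 0, "z": 0, "rx": 0, "ry": 0, "rz": -2.5}, {"x": 0.002, "y": 0, "z": 0, "rx": 0, "ry": 0, "rz": -2.5}]
n 4 end [ 0.4844 -0.1055  0.1435]
```

Emit:
jog_arm(
  series=[
    {"x":0.004,"y":-0.001,"z":-0.002,"rx":0.1,"ry":0.1,"rz":-2.5},
    {"x":0.002,"y":-0.001,"z":0,"rx":0,"ry":0,"rz":-2.5},
    {"x":0.002,"y":0,"z":0,"rx":0,"ry":0,"rz":-2.5},
    {"x":0.002,"y":0,"z":0,"rx":0,"ry":0,"rz":-2.5},
  ],
)

```text
time: 7.05
tool_pos: [0.4846, -0.1057, 0.1431]
ee_rot: [-3.141, 0.001, -0.209]
wrist_force: [-1.3, -0.2, 1.1]
width: 0.0236
```

```bash
python3 w.py 7 wrist; python3 - <<'E'
from rot import *
a0=robot.get_obs()["ee_rot"][2]+np.pi/2; 
go(a0,a0+np.radians(12.5),5,.1435)
E
```

```text
t 7.05 p [ 0.4846 -0.1057  0.1431] rot [-3.141e+00  1.000e-03 -2.090e-01] F [-1.25 -0.24  1.11] w 0.0236 q [-0.33 -0.01  1.6   0.    1.56 -0.12]
wrist 10
[{"x": 0.002, "y": 0, "z": 0, "rx": 0, "ry": 0, "rz": -2.5}, {"x": 0.002, "y": 0, "z": 0, "rx": 0, "ry": 0, "rz": -2.5}, {"x": 0.002, "y": 0, "z": 0, "rx": 0, "ry": 0, "rz": -2.5}, {"x": 0.002, "y": 0, "z": 0, "rx": 0, "ry": 0, "rz": -2.5}, {"x": 0.002, "y": 0, "z": 0, "rx": 0, "ry": 0, "rz": -2.5}]
n 5 end [ 0.4948 -0.107   0.1431]
```

View pics/wrist7.png

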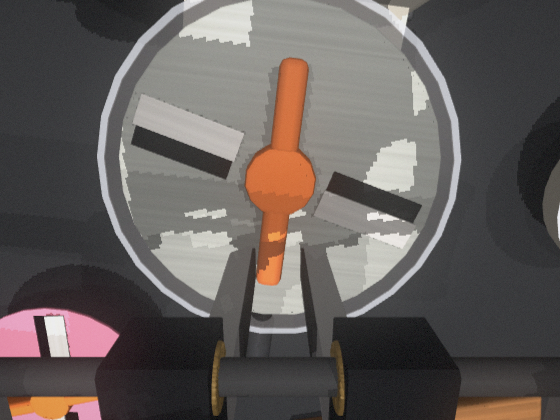

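Emit:
jog_arm(
  series=[
    {"x":0.002,"y":0,"z":0,"rx":0,"ry":0,"rz":-2.5},
    {"x":0.002,"y":0,"z":0,"rx":0,"ry":0,"rz":-2.5},
    {"x":0.002,"y":0,"z":0,"rx":0,"ry":0,"rz":-2.5},
    {"x":0.002,"y":0,"z":0,"rx":0,"ry":0,"rz":-2.5},
    {"x":0.002,"y":0,"z":0,"rx":0,"ry":0,"rz":-2.5},
  ],
)

```text
time: 7.52
tool_pos: [0.4933, -0.1069, 0.1421]
ee_rot: [-3.141, 0.003, 0.017]
wrist_force: [-0.4, 0.5, 0.9]
width: 0.0233
```

```bash
python3 - <<'E'
from rot import *
a0=robot.get_obs()["ee_rot"][2]+np.pi/2; st()
go(a0,a0+np.radians(12.5),5,.1435)
E
```

```text
t 7.5167 p [ 0.4933 -0.1069  0.1421] rot [-3.141e+00  3.000e-03  1.700e-02] F [-0.36  0.46  0.91] w 0.0233 q [-0.33  0.01  1.58 -0.    1.56 -0.34]
[{"x": 0.003, "y": 0, "z": -0.001, "rx": 0, "ry": 0.2, "rz": -2.5}, {"x": 0.002, "y": 0, "z": 0, "rx": 0, "ry": 0, "rz": -2.5}, {"x": 0.002, "y": 0, "z": 0, "rx": 0, "ry": 0, "rz": -2.5}, {"x": 0.002, "y": 0, "z": 0, "rx": 0, "ry": 0, "rz": -2.5}, {"x": 0.002, "y": 0, "z": 0, "rx": 0, "ry": 0, "rz": -2.5}]
n 5 end [ 0.5043 -0.1058  0.1431]
```

Emit:
jog_arm(
  series=[
    {"x":0.003,"y":0,"z":-0.001,"rx":0,"ry":0.2,"rz":-2.5},
    {"x":0.002,"y":0,"z":0,"rx":0,"ry":0,"rz":-2.5},
    {"x":0.002,"y":0,"z":0,"rx":0,"ry":0,"rz":-2.5},
    {"x":0.002,"y":0,"z":0,"rx":0,"ry":0,"rz":-2.5},
    {"x":0.002,"y":0,"z":0,"rx":0,"ry":0,"rz":-2.5},
  ],
)

```text
time: 7.93
tool_pos: [0.5029, -0.1057, 0.142]
ee_rot: [-3.14, 0.003, 0.243]
wrist_force: [0.3, 0.3, -0.5]
width: 0.0236
```

```bash
python3 w.py 8 wrist; python3 - <<'E'
from rot import *
a0=robot.get_obs()["ee_rot"][2]+np.pi/2; 
go(a0,a0+np.radians(12.5),5,.1435)
E
```

```text
t 7.9333 p [ 0.5029 -0.1057  0.142 ] rot [-3.14e+00  3.00e-03  2.43e-01] F [ 0.26  0.26 -0.46] w 0.0236 q [-0.32  0.03  1.56 -0.    1.56 -0.56]
wrist 11
[{"x": 0.003, "y": 0, "z": -0.002, "rx": -0.1, "ry": 0.1, "rz": -2.5}, {"x": 0.002, "y": 0, "z": 0, "rx": 0, "ry": 0, "rz": -2.5}, {"x": 0.002, "y": 0, "z": 0, "rx": 0, "ry": 0, "rz": -2.5}, {"x": 0.002, "y": 0, "z": 0, "rx": 0, "ry": 0, "rz": -2.5}, {"x": 0.001, "y": 0, "z": 0, "rx": 0, "ry": 0, "rz": -2.5}]
n 5 end [ 0.5127 -0.1025  0.1439]
```

View pics/wrist8.png

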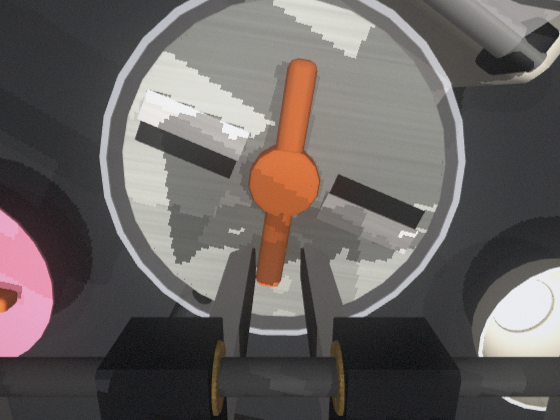

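Emit:
jog_arm(
  series=[
    {"x":0.003,"y":0,"z":-0.002,"rx":-0.1,"ry":0.1,"rz":-2.5},
    {"x":0.002,"y":0,"z":0,"rx":0,"ry":0,"rz":-2.5},
    {"x":0.002,"y":0,"z":0,"rx":0,"ry":0,"rz":-2.5},
    {"x":0.002,"y":0,"z":0,"rx":0,"ry":0,"rz":-2.5},
    {"x":0.001,"y":0,"z":0,"rx":0,"ry":0,"rz":-2.5},
  ],
)

```text
time: 8.4
tool_pos: [0.5114, -0.1025, 0.143]
ee_rot: [-3.141, 0.003, 0.465]
wrist_force: [-0.8, -0.2, 0.1]
width: 0.0237
```

```bash
python3 - <<'E'
from rot import *
a0=robot.get_obs()["ee_rot"][2]+np.pi/2; st()
go(a0,a0+np.radians(12.5),5,.1435)
E
```

```text
t 8.4 p [ 0.5114 -0.1025  0.143 ] rot [-3.141e+00  3.000e-03  4.650e-01] F [-0.76 -0.19  0.12] w 0.0237 q [-0.31  0.05  1.54 -0.    1.56 -0.77]
[{"x": 0.004, "y": 0.001, "z": -0.001, "rx": -0.1, "ry": 0.2, "rz": -2.5}, {"x": 0.002, "y": 0, "z": 0, "rx": 0, "ry": 0, "rz": -2.5}, {"x": 0.001, "y": 0, "z": 0, "rx": 0, "ry": 0, "rz": -2.5}, {"x": 0.002, "y": 0, "z": 0, "rx": 0, "ry": 0, "rz": -2.5}, {"x": 0.002, "y": 0, "z": 0, "rx": 0, "ry": 0, "rz": -2.5}]
n 5 end [ 0.5212 -0.0978  0.144 ]
```

Emit:
jog_arm(
  series=[
    {"x":0.003,"y":0.001,"z":-0.001,"rx":-0.1,"ry":0.2,"rz":-2.5},
    {"x":0.002,"y":0,"z":0,"rx":0,"ry":0,"rz":-2.5},
    {"x":0.002,"y":0,"z":0,"rx":0,"ry":0,"rz":-2.5},
    {"x":0.002,"y":0,"z":0,"rx":0,"ry":0,"rz":-2.5},
    {"x":0.002,"y":0,"z":0,"rx":0,"ry":0,"rz":-2.5},
  ],
)

```text
time: 8.82
tool_pos: [0.5198, -0.0979, 0.1431]
ee_rot: [-3.141, 0.003, 0.686]
wrist_force: [-0.2, 0.1, -0.1]
width: 0.0234
```

```bash
python3 w.py 9 wrist; python3 - <<'E'
from rot import *
a0=robot.get_obs()["ee_rot"][2]+np.pi/2; 
go(a0,a0+np.radians(12.5),5,.1435)
E
```

```text
t 8.8167 p [ 0.5198 -0.0979  0.1431] rot [-3.141e+00  3.000e-03  6.860e-01] F [-0.16  0.06 -0.11] w 0.0234 q [-0.29  0.06  1.52 -0.    1.56 -0.98]
wrist 12
[{"x": 0.003, "y": 0, "z": 0, "rx": 0, "ry": 0.1, "rz": -2.5}, {"x": 0.002, "y": 0, "z": 0, "rx": 0, "ry": 0, "rz": -2.5}, {"x": 0.002, "y": 0, "z": 0, "rx": 0, "ry": 0, "rz": -2.5}, {"x": 0.002, "y": 0, "z": 0, "rx": 0, "ry": 0, "rz": -2.5}, {"x": 0.002, "y": 0, "z": 0, "rx": 0, "ry": 0, "rz": -2.5}]
n 5 end [ 0.528  -0.0901  0.143 ]
```

View pics/wrist9.png

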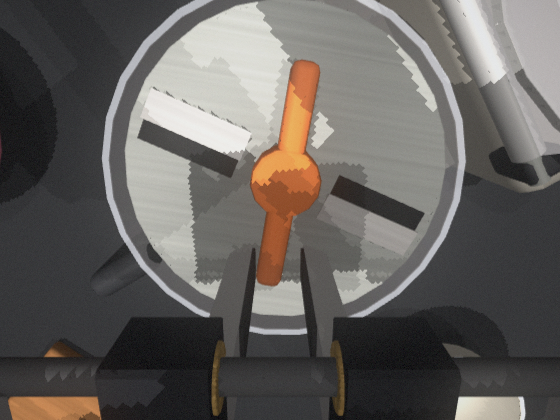

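Emit:
jog_arm(
  series=[
    {"x":0.003,"y":0,"z":0,"rx":0,"ry":0.1,"rz":-2.5},
    {"x":0.002,"y":0,"z":0,"rx":0,"ry":0,"rz":-2.5},
    {"x":0.002,"y":0,"z":0,"rx":0,"ry":0,"rz":-2.5},
    {"x":0.002,"y":0,"z":0,"rx":0,"ry":0,"rz":-2.5},
    {"x":0.002,"y":0,"z":0,"rx":0,"ry":0,"rz":-2.5},
  ],
)

```text
time: 9.28
tool_pos: [0.5269, -0.0906, 0.1425]
ee_rot: [-3.141, 0.002, 0.904]
wrist_force: [0.3, -1.3, 0.1]
width: 0.0236
```

```bash
python3 - <<'E'
from rot import *
a0=robot.get_obs()["ee_rot"][2]+np.pi/2; st()
go(a0,a0+np.radians(12.5),5,.1435)
E
```

```text
t 9.2833 p [ 0.5269 -0.0906  0.1425] rot [-3.141e+00  2.000e-03  9.040e-01] F [ 0.31 -1.32  0.1 ] w 0.0236 q [-0.28  0.08  1.51 -0.    1.56 -1.18]
[{"x": 0.002, "y": 0.001, "z": -0.001, "rx": 0, "ry": 0.1, "rz": -2.5}, {"x": 0.002, "y": 0, "z": 0, "rx": 0, "ry": 0, "rz": -2.5}, {"x": 0.002, "y": 0, "z": 0, "rx": 0, "ry": 0, "rz": -2.5}, {"x": 0.002, "y": 0, "z": 0, "rx": 0, "ry": 0, "rz": -2.5}, {"x": 0.002, "y": -0.001, "z": 0, "rx": 0, "ry": 0, "rz": -2.5}]
n 5 end [ 0.5323 -0.0824  0.1435]
```

Emit:
jog_arm(
  series=[
    {"x":0.002,"y":0.001,"z":-0.001,"rx":0,"ry":0.1,"rz":-2.5},
    {"x":0.002,"y":0,"z":0,"rx":0,"ry":0,"rz":-2.5},
    {"x":0.002,"y":0,"z":0,"rx":0,"ry":0,"rz":-2.5},
    {"x":0.002,"y":0,"z":0,"rx":0,"ry":0,"rz":-2.5},
    {"x":0.002,"y":0,"z":0,"rx":0,"ry":0,"rz":-2.5},
  ],
)

```text
time: 9.7
tool_pos: [0.5322, -0.0834, 0.1429]
ee_rot: [-3.14, 0.002, 1.121]
wrist_force: [0.2, -1.0, 0.1]
width: 0.0236
```

```bash
python3 w.py 10 wrist; python3 - <<'E'
from rot import *
a0=robot.get_obs()["ee_rot"][2]+np.pi/2; 
go(a0,a0+np.radians(12.5),5,.1435)
E
```

```text
t 9.7 p [ 0.5322 -0.0834  0.1429] rot [-3.140e+00  2.000e-03  1.121e+00] F [ 0.25 -1.04  0.05] w 0.0236 q [-0.26  0.08  1.5  -0.    1.56 -1.38]
wrist 13
[{"x": 0.002, "y": 0, "z": -0.001, "rx": -0.1, "ry": 0.1, "rz": -2.5}, {"x": 0.002, "y": 0, "z": 0, "rx": 0, "ry": 0, "rz": -2.5}, {"x": 0.002, "y": 0, "z": 0, "rx": 0, "ry": 0, "rz": -2.5}, {"x": 0.002, "y": 0, "z": 0, "rx": 0, "ry": 0, "rz": -2.5}, {"x": 0.002, "y": 0, "z": 0, "rx": 0, "ry": 0, "rz": -2.5}]
n 5 end [ 0.5358 -0.0737  0.1439]
```

View pics/wrist10.png

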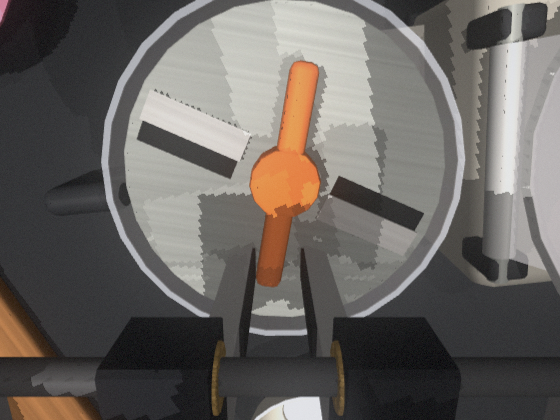

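Emit:
jog_arm(
  series=[
    {"x":0.002,"y":0,"z":-0.001,"rx":-0.1,"ry":0.1,"rz":-2.5},
    {"x":0.002,"y":0,"z":0,"rx":0,"ry":0,"rz":-2.5},
    {"x":0.002,"y":0,"z":0,"rx":0,"ry":0,"rz":-2.5},
    {"x":0.002,"y":0,"z":0,"rx":0,"ry":0,"rz":-2.5},
    {"x":0.002,"y":0,"z":0,"rx":0,"ry":0,"rz":-2.5},
  ],
)

```text
time: 10.17
tool_pos: [0.535, -0.0745, 0.1434]
ee_rot: [-3.141, 0.002, 1.336]
wrist_force: [-0.7, -0.1, -0.6]
width: 0.0238
```

```bash
python3 - <<'E'
from rot import *
a0=robot.get_obs()["ee_rot"][2]+np.pi/2; st()
go(a0,a0+np.radians(12.5),5,.1435)
E
```

```text
t 10.1667 p [ 0.535  -0.0745  0.1434] rot [-3.141e+00  2.000e-03  1.336e+00] F [-0.68 -0.11 -0.64] w 0.0238 q [-0.24  0.09  1.49 -0.    1.56 -1.58]
[{"x": 0.003, "y": 0.001, "z": 0, "rx": 0, "ry": 0.1, "rz": -2.5}, {"x": 0.002, "y": 0, "z": 0, "rx": 0, "ry": 0, "rz": -2.5}, {"x": 0.001, "y": 0, "z": 0, "rx": 0, "ry": 0, "rz": -2.5}, {"x": 0.002, "y": -0.001, "z": 0, "rx": 0, "ry": 0, "rz": -2.5}, {"x": 0.002, "y": 0, "z": 0, "rx": 0, "ry": 0, "rz": -2.5}]
n 5 end [ 0.5365 -0.0648  0.1434]
```

Emit:
jog_arm(
  series=[
    {"x":0.003,"y":0.001,"z":0,"rx":0,"ry":0.1,"rz":-2.5},
    {"x":0.002,"y":0,"z":0,"rx":0,"ry":0,"rz":-2.5},
    {"x":0.002,"y":0,"z":0,"rx":0,"ry":0,"rz":-2.5},
    {"x":0.002,"y":0,"z":0,"rx":0,"ry":0,"rz":-2.5},
    {"x":0.002,"y":0,"z":0,"rx":0,"ry":0,"rz":-2.5},
  ],
)

```text
time: 10.58
tool_pos: [0.537, -0.0647, 0.1429]
ee_rot: [-3.141, 0.001, 1.551]
wrist_force: [0.5, -1.3, -0.1]
width: 0.0236
```

```bash
python3 w.py 11 wrist; python3 - <<'E'
from rot import *
a0=robot.get_obs()["ee_rot"][2]+np.pi/2; 
go(a0,a0+np.radians(12.5),5,.1435)
E
```

```text
t 10.5833 p [ 0.537  -0.0647  0.1429] rot [-3.141e+00  1.000e-03  1.551e+00] F [ 0.54 -1.29 -0.07] w 0.0236 q [-0.22  0.09  1.49 -0.    1.56 -1.77]
wrist 14
[{"x": 0.001, "y": 0, "z": -0.001, "rx": -0.1, "ry": 0.1, "rz": -2.5}, {"x": 0.002, "y": 0, "z": 0, "rx": 0, "ry": 0, "rz": -2.5}, {"x": 0.002, "y": 0, "z": 0, "rx": 0, "ry": 0, "rz": -2.5}, {"x": 0.002, "y": 0, "z": 0, "rx": 0, "ry": 0, "rz": -2.5}, {"x": 0.002, "y": 0, "z": 0, "rx": 0, "ry": 0, "rz": -2.5}]
n 5 end [ 0.5363 -0.0553  0.1439]
```

View pics/wrist11.png

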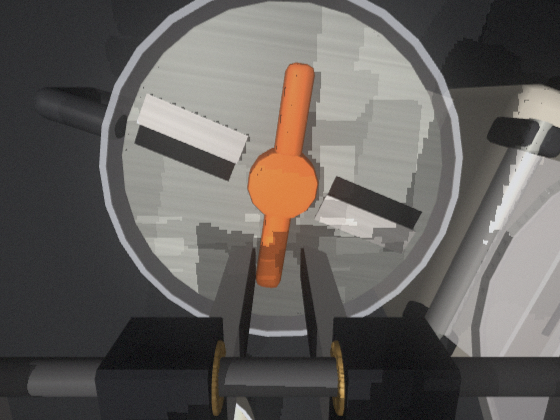

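Emit:
jog_arm(
  series=[
    {"x":0.002,"y":0,"z":-0.001,"rx":0,"ry":0.1,"rz":-2.5},
    {"x":0.002,"y":0,"z":0,"rx":0,"ry":0,"rz":-2.5},
    {"x":0.002,"y":0,"z":0,"rx":0,"ry":0,"rz":-2.5},
    {"x":0.002,"y":0,"z":0,"rx":0,"ry":0,"rz":-2.5},
    {"x":0.002,"y":0,"z":0,"rx":0,"ry":0,"rz":-2.5},
  ],
)

```text
time: 11.05
tool_pos: [0.5354, -0.0543, 0.1433]
ee_rot: [-3.14, -0.002, 1.765]
wrist_force: [0.1, -0.2, 0.4]
width: 0.023
```

```bash
python3 w.py 12 wrist; python3 - <<'E'
from rot import *
a0=robot.get_obs()["ee_rot"][2]+np.pi/2; 
go(a0,a0+np.radians(12.5),5,.1435)
E
```

```text
t 11.05 p [ 0.5354 -0.0543  0.1433] rot [-3.140e+00 -2.000e-03  1.765e+00] F [ 0.08 -0.23  0.36] w 0.023 q [-0.21  0.08  1.5   0.    1.56 -1.97]
wrist 15
[{"x": 0, "y": 0, "z": 0, "rx": -0.1, "ry": -0.1, "rz": -2.5}, {"x": 0.002, "y": 0, "z": 0, "rx": 0, "ry": 0, "rz": -2.5}, {"x": 0.002, "y": 0, "z": 0, "rx": 0, "ry": 0, "rz": -2.5}, {"x": 0.002, "y": 0, "z": 0, "rx": 0, "ry": 0, "rz": -2.5}, {"x": 0.001, "y": 0, "z": 0, "rx": 0, "ry": 0, "rz": -2.5}]
n 5 end [ 0.5333 -0.0472  0.1433]
```

View pics/wrist12.png

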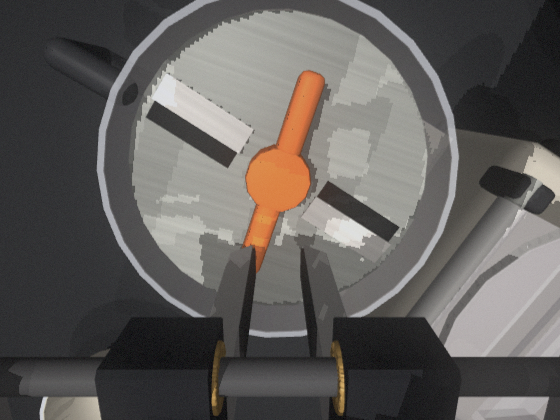

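Emit:
jog_arm(
  series=[
    {"x":0,"y":0,"z":-0.03,"rx":0,"ry":0,"rz":0},
    {"x":0,"y":0,"z":-0.03,"rx":0,"ry":0,"rz":0},
    {"x":0,"y":0,"z":0,"rx":0,"ry":0,"rz":0},
  ],
  claw=0,
)

```text
time: 11.35
tool_pos: [0.5331, -0.0537, 0.2019]
ee_rot: [-3.133, -0.005, 1.757]
wrist_force: [0.1, -0.1, 1.0]
width: 0.007
```

```bash
python3 w.py 13 wrist side
```

```text
t 11.35 p [ 0.5331 -0.0537  0.2019] rot [-3.133 -0.005  1.757] F [ 0.11 -0.13  0.97] w 0.007 q [-0.21  0.06  1.4   0.    1.69 -1.96]
wrist 16
side 17
```

View pics/wrist13.png

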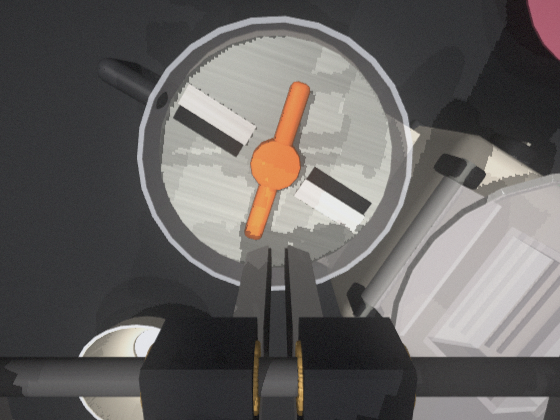

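View pics/side13.png

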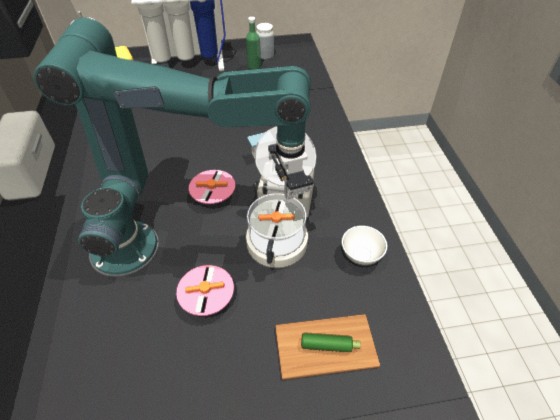

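```bash
python3 - <<'E'
from h import *
s=pickle.load(open("wrist13.pkl","rb"))
for z in(.153,.146,.139):
    a,b=[plane(s,p,z)[:2] for p in((302,82),(253,238))]; print(z,"len",np.linalg.norm(a-b),"mid",(a+b)/2,"ang",np.arctan2(*(a-b)[::-1]))
c=np.array([.494,-.064])
for n,P in(("wrist13.pkl",((460,168),(360,300))),("wrist10.pkl",((510,22),(497,257)))):
    s=pickle.load(open(n,"rb"))
    a,b=[plane(s,p,.1445)[:2] for p in P];m=(a+b)/2-c
    print(a,b,np.linalg.norm(a-b),"hinge yaw",np.arctan2(*(b-a)[::-1]),"mid",m,np.linalg.norm(m),"ydir yaw",np.arctan2(m[1],m[0])-np.pi/2)
s=pickle.load(open("wrist13.pkl","rb"))
P=[(138,150),(412,150),(275,16),(282,289),(180,55),(372,58),(372,240)]
Q=np.array([plane(s,p,.141) for p in P])[:,:2]
A=np.c_[2*Q,np.ones(len(Q))];x=np.linalg.lstsq(A,(Q**2).sum(1),rcond=None)[0]
print("c",x[:2],"r",np.sqrt(x[2]+x[:2]@x[:2]))
E
```

```text
0.153 len 0.10125938746848899 mid [ 0.48997675 -0.0629511 ] ang 3.024588016217775
0.146 len 0.10436067772061042 mid [ 0.49111866 -0.06273699] ang 3.024588016217775
0.139 len 0.10746196797273179 mid [ 0.49226057 -0.06252288] ang 3.024588016217775
[0.47175947 0.05397166] [0.57590347 0.01398124] 0.1115580825584514 hinge yaw -0.3666303183229756 mid [0.02983147 0.09797645] 0.10241728893144496 ydir yaw -0.29555810845437747
[0.4725237 0.0560522] [0.57726293 0.01963665] 0.11088912425192134 hinge yaw -0.3346048812770445 mid [0.03089332 0.10184443] 0.10642689561714443 ydir yaw -0.2945166603181435
c [ 0.49268424 -0.06380721] r 0.08786751122043866
```

```bash
cat > lid.py <<'E'
from plan import *
C=np.array([.494,-.064]);YAW=-.315;PSI=YAW+np.pi/2;F=.0135
def cw(y,z,x=0): 
    ca,sa=np.cos(YAW),np.sin(YAW); return (C[0]+ca*x-sa*y, C[1]+sa*x+ca*y, z, down(PSI))
def cut(p):
    d=np.array(p[:2])-C; ca,sa=np.cos(YAW),np.sin(YAW); return np.round([ca*d[0]+sa*d[1],-sa*d[0]+ca*d[1],p[2]],4)
def wp(th,v=.185,w=.0035):
    if th>np.pi/2: y=.106-.21*np.cos(th)+w; z=.1445+.21*np.sin(th)-(.21-v)
    else: y=.106-v*np.cos(th)+w*np.sin(th); z=.1445+v*np.sin(th)+w*np.cos(th)
    return cw(y+F,z)
def where(): 
    o=robot.get_obs(); print("cut",cut(o["tool_pos"])); st()
E
python3 - <<'E'
from lid import *
where()
print(cw(.27,.4)[:3], [np.round(wp(t)[:3],3) for t in (2.05,1.57,1,.5,0)])
p=robot.get_obs()["tool_pos"]
plan([(p[0],p[1],.38,down(1.6)),(*cw(.1,.41)[:3],down(1.4)),cw(.27,.40)],smax=.035)
E
```

```text
cut [0.0322 0.0218 0.1971]
t 11.45 p [ 0.5314 -0.0533  0.1971] rot [-3.126 -0.008  1.758] F [-0.43 -0.15 -0.08] w 0.0011 q [-0.21  0.07  1.41  0.    1.68 -1.96]
(np.float64(0.5776504472314528), np.float64(0.19271502230679438), 0.4) [array([0.562, 0.145, 0.306]), array([0.532, 0.053, 0.33 ]), array([ 0.501, -0.043,  0.302]), array([ 0.481, -0.103,  0.236]), array([ 0.474, -0.126,  0.148])]
[{"x": 0, "y": 0, "z": -0.03, "rx": -0.2, "ry": -0.1, "rz": 1.5}, {"x": 0, "y": 0, "z": -0.031, "rx": -0.1, "ry": -0.1, "rz": 1.5}, {"x": 0, "y": -0.001, "z": -0.03, "rx": -0.2, "ry": 0, "rz": 1.5}, {"x": 0, "y": 0, "z": -0.031, "rx": -0.1, "ry": -0.1, "rz": 1.5}, {"x": 0, "y": 0, "z": -0.03, "rx": -0.2, "ry": 0, "rz": 1.5}, {"x": 0.001, "y": -0.001, "z": -0.031, "rx": -0.1, "ry": -0.1, "rz": 1.5}, {"x": 0.028, "y": -0.001, "z": -0.01, "rx": 0, "ry": 0, "rz": 3.8}, {"x": 0.028, "y": -0.003, "z": -0.01, "rx": 0, "ry": 0, "rz": 3.9}, {"x": 0.028, "y": -0.005, "z": -0.01, "rx": 0, "ry": 0, "rz": 3.8}, {"x": 0.034, "y": 0.005, "z": 0.002, "rx": 0, "ry": 0, "rz": 1.7}, {"x": 0.034, "y": 0.004, "z": 0.002, "rx": 0, "ry": 0, "rz": 1.6}, {"x": 0.034, "y": 0.003, "z": 0.002, "rx": 0, "ry": 0, "rz": 1.7}]
[{"x": 0.033, "y": 0.002, "z": 0.002, "rx": 0, "ry": 0, "rz": 1.6}, {"x": 0.034, "y": 0.001, "z": 0.002, "rx": 0, "ry": 0, "rz": 1.7}]
n 14 end [0.578  0.1928 0.4   ]
```

Emit:
jog_arm(
  series=[
    {"x":0,"y":0,"z":-0.03,"rx":-0.2,"ry":-0.1,"rz":1.5},
    {"x":0,"y":0,"z":-0.031,"rx":-0.1,"ry":-0.1,"rz":1.5},
    {"x":0,"y":-0.001,"z":-0.03,"rx":-0.2,"ry":0,"rz":1.5},
    {"x":0,"y":0,"z":-0.031,"rx":-0.1,"ry":-0.1,"rz":1.5},
    {"x":0,"y":0,"z":-0.03,"rx":-0.2,"ry":0,"rz":1.5},
    {"x":0.001,"y":-0.001,"z":-0.031,"rx":-0.1,"ry":-0.1,"rz":1.5},
    {"x":0,"y":0,"z":0,"rx":0,"ry":0,"rz":0},
  ],
)

```text
time: 12.03
tool_pos: [0.5274, -0.0529, 0.3692]
ee_rot: [-3.111, -0.006, 1.58]
wrist_force: [-1.0, 0.1, 0.3]
width: 0.0007
```

```bash
python3 - <<'E'
from lid import *
where()
plan([(*cw(.1,.41)[:3],down(1.4)),cw(.27,.40)],smax=.035)
E
```

```text
cut [0.0283 0.0209 0.3692]
t 12.0333 p [ 0.5274 -0.0529  0.3692] rot [-3.111 -0.006  1.58 ] F [-0.99  0.06  0.29] w 0.0007 q [-0.21  0.09  1.04 -0.    2.04 -1.79]
[{"x": 0.028, "y": -0.001, "z": -0.013, "rx": -0.6, "ry": -0.1, "rz": 3.4}, {"x": 0.028, "y": -0.002, "z": -0.014, "rx": -0.6, "ry": -0.1, "rz": 3.5}, {"x": 0.028, "y": -0.004, "z": -0.013, "rx": -0.6, "ry": 0, "rz": 3.4}, {"x": 0.034, "y": 0.005, "z": 0.002, "rx": 0, "ry": 0, "rz": 1.7}, {"x": 0.034, "y": 0.004, "z": 0.002, "rx": 0, "ry": 0, "rz": 1.7}, {"x": 0.034, "y": 0.003, "z": 0.002, "rx": 0, "ry": 0, "rz": 1.6}, {"x": 0.033, "y": 0.002, "z": 0.002, "rx": 0, "ry": 0, "rz": 1.7}, {"x": 0.034, "y": 0, "z": 0.002, "rx": 0, "ry": 0, "rz": 1.6}]
n 8 end [0.5774 0.1929 0.3996]
```

Emit:
jog_arm(
  series=[
    {"x":0,"y":0,"z":-0.03,"rx":-0.6,"ry":0,"rz":0},
    {"x":0.028,"y":-0.002,"z":-0.014,"rx":-0.6,"ry":-0.1,"rz":3.5},
    {"x":0.028,"y":-0.004,"z":0,"rx":-0.6,"ry":0,"rz":3.4},
    {"x":0.034,"y":0.005,"z":0,"rx":0,"ry":0,"rz":3.4},
    {"x":0.034,"y":0.003,"z":0,"rx":0,"ry":0,"rz":3},
    {"x":0.034,"y":0.003,"z":0,"rx":0,"ry":0,"rz":2},
    {"x":0.033,"y":0.002,"z":0,"rx":0,"ry":0,"rz":2},
    {"x":0.034,"y":0,"z":0.002,"rx":0,"ry":0,"rz":1.6},
    {"x":0,"y":0,"z":0,"rx":0,"ry":0,"rz":0},
  ],
)

```text
time: 12.78
tool_pos: [0.5759, 0.1709, 0.3887]
ee_rot: [-3.108, 0.007, 1.213]
wrist_force: [0.7, -0.4, -0.1]
width: 0.0002
```

```bash
python3 - <<'E'
from lid import *
where()
plan([cw(.27,.40),cw(.27,.305)],smax=.03)
E
python3 w.py 14 wrist side
```

```text
cut [0.0051 0.2487 0.3887]
t 12.7833 p [0.5759 0.1709 0.3887] rot [-3.108  0.007  1.213] F [ 0.65 -0.38 -0.12] w 0.0002 q [ 0.19  0.28  0.79  0.01  2.11 -1.02]
[{"x": 0.021, "y": -0.006, "z": -0.011, "rx": -1.9, "ry": 0.4, "rz": -2.5}, {"x": 0, "y": 0, "z": 0.024, "rx": 0, "ry": 0, "rz": 0}, {"x": 0, "y": 0, "z": 0.024, "rx": 0, "ry": 0, "rz": 0}, {"x": 0, "y": 0, "z": 0.023, "rx": 0, "ry": 0, "rz": 0}, {"x": 0, "y": 0, "z": 0.024, "rx": 0, "ry": 0, "rz": 0}]
n 5 end [0.578  0.1927 0.3048]
t 12.7833 p [0.5759 0.1709 0.3887] rot [-3.108  0.007  1.213] F [ 0.65 -0.38 -0.12] w 0.0002 q [ 0.19  0.28  0.79  0.01  2.11 -1.02]
wrist 18
side 19
```

View pics/wrist14.png

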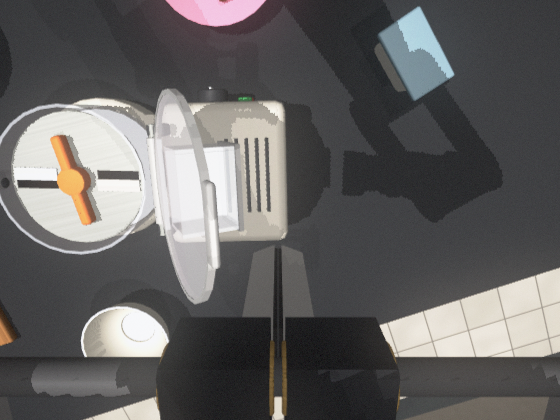

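View pics/side14.png

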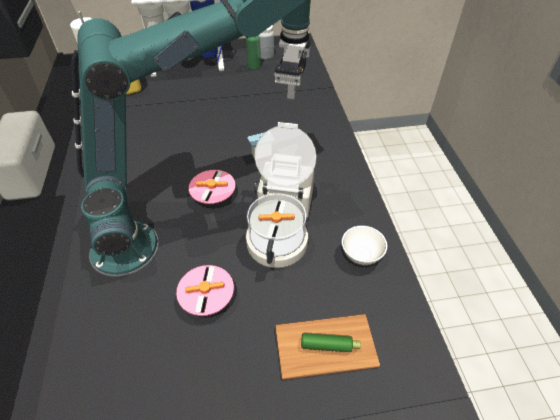

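```bash
python3 - <<'E'
from lid import *
from h import *
s=pickle.load(open("wrist14.pkl","rb"))
for p in((208,182),(215,268),(220,225)): print(p,[ (z,cut(plane(s,p,z))) for z in(.32,.335)])
for p in ((152,140),(160,235)): print(cut(plane(s,p,.1445)))
E
```

```text
(208, 182) [(0.32, array([-0.0268,  0.2012,  0.32  ])), (0.335, array([-0.0295,  0.2043,  0.335 ]))]
(215, 268) [(0.32, array([0.0366, 0.2006, 0.32  ])), (0.335, array([0.0301, 0.2038, 0.335 ]))]
(220, 225) [(0.32, array([0.0042, 0.2069, 0.32  ])), (0.335, array([-0.0004,  0.2097,  0.335 ]))]
[-0.0457  0.106   0.1445]
[0.0674 0.1012 0.1445]
```

Emit:
jog_arm(
  series=[
    {"x":0.021,"y":-0.006,"z":0,"rx":-1.9,"ry":0.4,"rz":-2.5},
    {"x":0,"y":0,"z":0.02,"rx":0,"ry":0,"rz":0},
    {"x":0,"y":0,"z":0.022,"rx":0,"ry":0,"rz":0},
    {"x":0,"y":0,"z":0.022,"rx":0,"ry":0,"rz":0},
    {"x":0,"y":0,"z":0.02,"rx":0,"ry":0,"rz":0},
  ],
)

```text
time: 13.3
tool_pos: [0.5783, 0.1826, 0.3064]
ee_rot: [3.131, -0.0, 1.247]
wrist_force: [0.2, 0.1, -0.3]
width: 0.0003
```

```bash
python3 - <<'E'
from lid import *
where()
plan([wp(2.07),wp(1.95),wp(1.85)],smax=.012)
E
```

```text
cut [0.0037 0.2606 0.3064]
t 13.3 p [0.5783 0.1826 0.3064] rot [ 3.131 -0.     1.247] F [ 0.2   0.11 -0.3 ] w 0.0003 q [ 0.22  0.21  1.03 -0.01  1.89 -1.03]
[{"x": -0.009, "y": -0.001, "z": 0.001, "rx": 0.2, "ry": 0, "rz": -0.1}, {"x": -0.009, "y": -0.001, "z": 0, "rx": 0.1, "ry": 0, "rz": -0.1}, {"x": -0.01, "y": -0.001, "z": 0.001, "rx": 0.2, "ry": 0, "rz": -0.2}, {"x": -0.009, "y": -0.001, "z": 0.001, "rx": 0.1, "ry": 0, "rz": -0.1}, {"x": -0.008, "y": 0, "z": -0.004, "rx": 0, "ry": 0, "rz": 0}, {"x": -0.007, "y": 0, "z": -0.004, "rx": 0, "ry": 0, "rz": 0}, {"x": -0.008, "y": 0, "z": -0.003, "rx": 0, "ry": 0, "rz": 0}, {"x": -0.01, "y": 0, "z": -0.004, "rx": 0, "ry": 0, "rz": 0}, {"x": -0.01, "y": 0, "z": -0.003, "rx": 0, "ry": 0, "rz": 0}]
n 9 end [0.5495 0.1079 0.3214]
```

Emit:
jog_arm(
  series=[
    {"x":-0.009,"y":-0.001,"z":0.001,"rx":0.2,"ry":0,"rz":-0.1},
    {"x":-0.009,"y":-0.001,"z":0,"rx":0.1,"ry":0,"rz":-0.1},
    {"x":-0.01,"y":-0.001,"z":0.001,"rx":0.2,"ry":0,"rz":-0.2},
    {"x":-0.009,"y":-0.001,"z":0.001,"rx":0.1,"ry":0,"rz":-0.1},
    {"x":-0.008,"y":0,"z":-0.003,"rx":0,"ry":0,"rz":0},
    {"x":-0.007,"y":0,"z":-0.003,"rx":0,"ry":0,"rz":0},
  ],
)

```text
time: 13.8
tool_pos: [0.5542, 0.1261, 0.3075]
ee_rot: [-3.136, 0.001, 1.251]
wrist_force: [0.6, 1.8, -0.8]
width: 0.0005
```

```bash
python3 - <<'E'
from lid import *
where()
plan([wp(1.95),wp(1.85),wp(1.75)],smax=.012)
E
python3 w.py 15 wrist
```

```text
cut [-0.0017  0.1994  0.3075]
t 13.8 p [0.5542 0.1261 0.3075] rot [-3.136e+00  1.000e-03  1.251e+00] F [ 0.6   1.78 -0.81] w 0.0005 q [ 0.12  0.14  1.12  0.    1.89 -1.13]
[{"x": 0.001, "y": 0.002, "z": -0.007, "rx": -0.3, "ry": 0, "rz": -0.3}, {"x": -0.01, "y": 0, "z": -0.003, "rx": 0, "ry": 0, "rz": 0}, {"x": -0.01, "y": 0, "z": -0.004, "rx": 0, "ry": 0, "rz": 0}, {"x": -0.01, "y": 0, "z": -0.002, "rx": 0, "ry": 0, "rz": 0}, {"x": -0.01, "y": 0, "z": -0.003, "rx": 0, "ry": 0, "rz": 0}]
n 5 end [0.5441 0.0884 0.3265]
t 13.8 p [0.5542 0.1261 0.3075] rot [-3.136e+00  1.000e-03  1.251e+00] F [ 0.6   1.78 -0.81] w 0.0005 q [ 0.12  0.14  1.12  0.    1.89 -1.13]
wrist 20
```

View pics/wrist15.png

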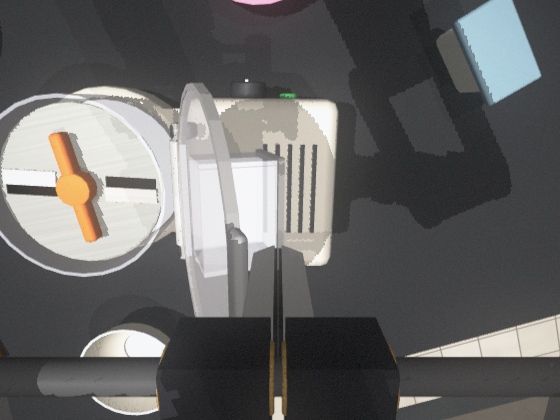

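Emit:
jog_arm(
  series=[
    {"x":-0.004,"y":0,"z":-0.007,"rx":0,"ry":0,"rz":0},
    {"x":-0.009,"y":0,"z":-0.004,"rx":0,"ry":0,"rz":0},
    {"x":-0.009,"y":0,"z":-0.004,"rx":0,"ry":0,"rz":0},
    {"x":-0.009,"y":0,"z":-0.003,"rx":0,"ry":0,"rz":0},
    {"x":-0.009,"y":0,"z":-0.003,"rx":0,"ry":0,"rz":0},
    {"x":-0.009,"y":0,"z":-0.002,"rx":0,"ry":0,"rz":0},
  ],
)

```text
time: 14.35
tool_pos: [0.5383, 0.0754, 0.3359]
ee_rot: [-3.141, -0.001, 1.252]
wrist_force: [-0.5, 1.8, -1.4]
width: 0.0008
```

```bash
cat > nx.py <<'E'
from lid import *
import sys
where()
y=cut(robot.get_obs()["tool_pos"])[1]
ts=np.linspace(2.1,0,400); ys=np.array([cut(wp(t)[:3])[1] for t in ts]); t=ts[np.argmin(abs(ys-y))]; print("th~",t,"z should",wp(t)[2])
dt=float(sys.argv[1]);n=int(sys.argv[2])
plan([wp(max(t-dt*(i+1),0)) for i in range(n)],smax=.04)
E
python3 nx.py .05 7
```

```text
cut [-0.001   0.1462  0.3359]
t 14.35 p [0.5383 0.0754 0.3359] rot [-3.141e+00 -1.000e-03  1.252e+00] F [-0.47  1.81 -1.39] w 0.0008 q [ 0.03  0.09  1.12  0.    1.94 -1.22]
th~ 1.6789473684210527 z should 0.32827304861509177
[{"x": -0.011, "y": 0.001, "z": 0.007, "rx": -0.1, "ry": -0.1, "rz": -0.2}, {"x": -0.011, "y": 0, "z": -0.001, "rx": 0, "ry": 0, "rz": 0}, {"x": -0.009, "y": 0, "z": 0, "rx": 0, "ry": 0, "rz": 0}, {"x": -0.009, "y": 0, "z": 0.001, "rx": 0, "ry": 0, "rz": 0}, {"x": -0.009, "y": 0, "z": 0.001, "rx": 0, "ry": 0, "rz": 0}, {"x": -0.01, "y": 0, "z": 0.001, "rx": 0, "ry": 0, "rz": 0}, {"x": -0.009, "y": 0, "z": 0.002, "rx": 0, "ry": 0, "rz": 0}]
n 7 end [0.5182 0.0104 0.325 ]
```

Emit:
jog_arm(
  series=[
    {"x":-0.01,"y":0.001,"z":0.006,"rx":-0.1,"ry":-0.1,"rz":-0.2},
    {"x":-0.01,"y":0,"z":0,"rx":0,"ry":0,"rz":0},
    {"x":-0.009,"y":0,"z":0,"rx":0,"ry":0,"rz":0},
    {"x":-0.009,"y":0,"z":0.001,"rx":0,"ry":0,"rz":0},
    {"x":-0.009,"y":0,"z":0.001,"rx":0,"ry":0,"rz":0},
  ],
)

```text
time: 14.77
tool_pos: [0.5231, 0.0253, 0.3293]
ee_rot: [3.137, -0.0, 1.256]
wrist_force: [0.8, 2.3, -0.2]
width: 0.0005
```

```bash
python3 nx.py .05 7;python3 w.py 16 wrist
```

```text
cut [0.     0.0939 0.3293]
t 14.7667 p [0.5231 0.0253 0.3293] rot [ 3.137 -0.     1.256] F [ 0.76  2.29 -0.21] w 0.0005 q [-0.06  0.03  1.18 -0.    1.92 -1.32]
th~ 1.4157894736842107 z should 0.32782229150775877
[{"x": -0.009, "y": 0, "z": 0.003, "rx": 0.2, "ry": 0, "rz": 0}, {"x": -0.009, "y": 0, "z": 0.002, "rx": 0, "ry": 0, "rz": 0}, {"x": -0.009, "y": 0, "z": 0.002, "rx": 0, "ry": 0, "rz": 0}, {"x": -0.008, "y": 0, "z": 0.003, "rx": 0, "ry": 0, "rz": 0}, {"x": -0.009, "y": 0, "z": 0.003, "rx": 0, "ry": 0, "rz": 0}, {"x": -0.009, "y": 0, "z": 0.004, "rx": 0, "ry": 0, "rz": 0}, {"x": -0.008, "y": 0, "z": 0.004, "rx": 0, "ry": 0, "rz": 0}]
n 7 end [ 0.5042 -0.0327  0.3082]
t 14.7667 p [0.5231 0.0253 0.3293] rot [ 3.137 -0.     1.256] F [ 0.76  2.29 -0.21] w 0.0005 q [-0.06  0.03  1.18 -0.    1.92 -1.32]
wrist 21
```

View pics/wrist16.png

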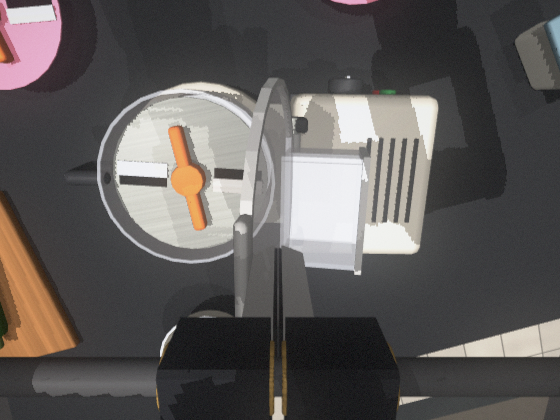

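Emit:
jog_arm(
  series=[
    {"x":-0.009,"y":0,"z":0.003,"rx":0.2,"ry":0,"rz":0},
    {"x":-0.009,"y":0,"z":0.002,"rx":0,"ry":0,"rz":0},
    {"x":-0.009,"y":0,"z":0.002,"rx":0,"ry":0,"rz":0},
    {"x":-0.008,"y":0,"z":0.003,"rx":0,"ry":0,"rz":0},
    {"x":-0.009,"y":0,"z":0.003,"rx":0,"ry":0,"rz":0},
  ],
)

```text
time: 15.23
tool_pos: [0.5074, -0.0215, 0.3148]
ee_rot: [-3.141, 0.001, 1.255]
wrist_force: [0.6, 1.5, -0.2]
width: 0.0005
```

```bash
python3 nx.py .05 6
```

```text
cut [-0.0004  0.0445  0.3148]
t 15.2333 p [ 0.5074 -0.0215  0.3148] rot [-3.141e+00  1.000e-03  1.255e+00] F [ 0.57  1.5  -0.21] w 0.0005 q [-0.15 -0.    1.25 -0.    1.9  -1.41]
th~ 1.1368421052631579 z should 0.31382401217568284
[{"x": -0.008, "y": 0, "z": 0.005, "rx": -0.1, "ry": 0.1, "rz": -0.1}, {"x": -0.008, "y": 0, "z": 0.004, "rx": 0, "ry": 0, "rz": 0}, {"x": -0.008, "y": 0, "z": 0.005, "rx": 0, "ry": 0, "rz": 0}, {"x": -0.008, "y": 0, "z": 0.005, "rx": 0, "ry": 0, "rz": 0}, {"x": -0.007, "y": 0, "z": 0.006, "rx": 0, "ry": 0, "rz": 0}, {"x": -0.007, "y": 0, "z": 0.006, "rx": 0, "ry": 0, "rz": 0}]
n 6 end [ 0.4932 -0.0653  0.2838]
```

Emit:
jog_arm(
  series=[
    {"x":-0.008,"y":0,"z":0.005,"rx":-0.1,"ry":0.1,"rz":-0.1},
    {"x":-0.008,"y":0,"z":0.004,"rx":0,"ry":0,"rz":0},
    {"x":-0.008,"y":0,"z":0.005,"rx":0,"ry":0,"rz":0},
    {"x":-0.008,"y":0,"z":0.005,"rx":0,"ry":0,"rz":0},
    {"x":-0.007,"y":0,"z":0.006,"rx":0,"ry":0,"rz":0},
  ],
)

```text
time: 15.65
tool_pos: [0.4935, -0.0633, 0.2871]
ee_rot: [3.141, -0.0, 1.256]
wrist_force: [-0.7, 2.2, 1.1]
width: 0.0006
```

```bash
python3 nx.py .05 6;python3 w.py 17 wrist side
```

```text
cut [-0.0007  0.0006  0.2871]
t 15.65 p [ 0.4935 -0.0633  0.2871] rot [ 3.141 -0.     1.256] F [-0.69  2.19  1.12] w 0.0006 q [-0.24 -0.03  1.33  0.    1.84 -1.5 ]
th~ 0.8526315789473686 z should 0.286110714240303
[{"x": -0.007, "y": 0.001, "z": 0.007, "rx": 0, "ry": 0, "rz": 0}, {"x": -0.007, "y": 0, "z": 0.007, "rx": 0, "ry": 0, "rz": 0}, {"x": -0.006, "y": 0, "z": 0.006, "rx": 0, "ry": 0, "rz": 0}, {"x": -0.006, "y": 0, "z": 0.008, "rx": 0, "ry": 0, "rz": 0}, {"x": -0.005, "y": 0, "z": 0.007, "rx": 0, "ry": 0, "rz": 0}, {"x": -0.006, "y": 0, "z": 0.008, "rx": 0, "ry": 0, "rz": 0}]
n 6 end [ 0.4831 -0.0987  0.2441]
t 15.65 p [ 0.4935 -0.0633  0.2871] rot [ 3.141 -0.     1.256] F [-0.69  2.19  1.12] w 0.0006 q [-0.24 -0.03  1.33  0.    1.84 -1.5 ]
wrist 22
side 23
```

View pics/wrist17.png

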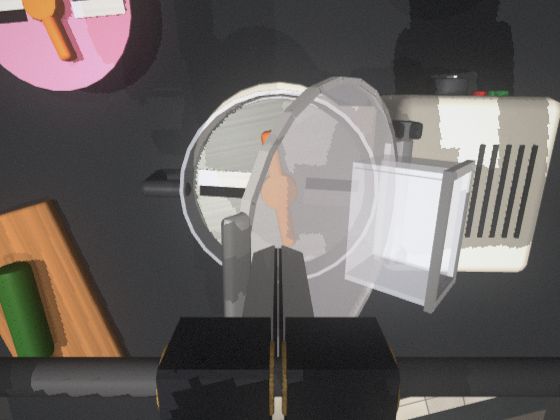

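Lid is at about 0.85 rad (lip px ~(235,260)), forces about 2 N. I'll carry on.

Emit:
jog_arm(
  series=[
    {"x":-0.007,"y":0,"z":0.007,"rx":0,"ry":0,"rz":0},
    {"x":-0.007,"y":0,"z":0.007,"rx":0,"ry":0,"rz":0},
    {"x":-0.006,"y":0,"z":0.006,"rx":0,"ry":0,"rz":0},
    {"x":-0.006,"y":0,"z":0.008,"rx":0,"ry":0,"rz":0},
    {"x":-0.005,"y":0,"z":0.007,"rx":0,"ry":0,"rz":0},
  ],
)

```text
time: 16.17
tool_pos: [0.4831, -0.0955, 0.2501]
ee_rot: [3.14, 0.001, 1.256]
wrist_force: [-0.5, 0.4, 1.0]
width: 0.0002
```

```bash
python3 nx.py .04 6
```

```text
cut [-0.0006 -0.0334  0.2501]
t 16.1667 p [ 0.4831 -0.0955  0.2501] rot [3.140e+00 1.000e-03 1.256e+00] F [-0.54  0.36  1.02] w 0.0002 q [-0.31 -0.05  1.42 -0.    1.77 -1.57]
th~ 0.5789473684210527 z should 0.24865111876087856
[{"x": -0.004, "y": 0.001, "z": 0.008, "rx": 0.1, "ry": 0.1, "rz": 0}, {"x": -0.004, "y": 0, "z": 0.006, "rx": 0, "ry": 0, "rz": 0}, {"x": -0.003, "y": 0, "z": 0.007, "rx": 0, "ry": 0, "rz": 0}, {"x": -0.004, "y": 0, "z": 0.006, "rx": 0, "ry": 0, "rz": 0}, {"x": -0.003, "y": 0, "z": 0.007, "rx": 0, "ry": 0, "rz": 0}, {"x": -0.002, "y": 0, "z": 0.007, "rx": 0, "ry": 0, "rz": 0}]
n 6 end [ 0.4779 -0.1149  0.2091]
```

Emit:
jog_arm(
  series=[
    {"x":-0.004,"y":0,"z":0.008,"rx":0.1,"ry":0.1,"rz":0},
    {"x":-0.004,"y":0,"z":0.006,"rx":0,"ry":0,"rz":0},
    {"x":-0.003,"y":0,"z":0.007,"rx":0,"ry":0,"rz":0},
    {"x":-0.004,"y":0,"z":0.006,"rx":0,"ry":0,"rz":0},
    {"x":-0.003,"y":0,"z":0.006,"rx":0,"ry":0,"rz":0},
  ],
)

```text
time: 16.58
tool_pos: [0.4766, -0.115, 0.2126]
ee_rot: [-3.141, -0.001, 1.255]
wrist_force: [0.6, 1.0, 1.1]
width: 0.0004
```

```bash
python3 nx.py .03 8; python3 w.py 18 wrist
```

```text
cut [-0.0007 -0.0538  0.2126]
t 16.5833 p [ 0.4766 -0.115   0.2126] rot [-3.141e+00 -1.000e-03  1.255e+00] F [0.59 0.96 1.06] w 0.0004 q [-0.35 -0.05  1.49  0.    1.7  -1.61]
th~ 0.33684210526315805 z should 0.20894734892201336
[{"x": -0.002, "y": 0.001, "z": 0.009, "rx": -0.1, "ry": -0.1, "rz": 0}, {"x": -0.002, "y": 0, "z": 0.005, "rx": 0, "ry": 0, "rz": 0}, {"x": -0.001, "y": 0, "z": 0.005, "rx": 0, "ry": 0, "rz": 0}, {"x": -0.002, "y": 0, "z": 0.006, "rx": 0, "ry": 0, "rz": 0}, {"x": -0.001, "y": 0, "z": 0.005, "rx": 0, "ry": 0, "rz": 0}, {"x": -0.001, "y": 0, "z": 0.006, "rx": 0, "ry": 0, "rz": 0}, {"x": -0.001, "y": 0, "z": 0.005, "rx": 0, "ry": 0, "rz": 0}, {"x": 0, "y": 0, "z": 0.006, "rx": 0, "ry": 0, "rz": 0}]
n 8 end [ 0.4745 -0.1248  0.1656]
t 16.5833 p [ 0.4766 -0.115   0.2126] rot [-3.141e+00 -1.000e-03  1.255e+00] F [0.59 0.96 1.06] w 0.0004 q [-0.35 -0.05  1.49  0.    1.7  -1.61]
wrist 24
```

View pics/wrist18.png

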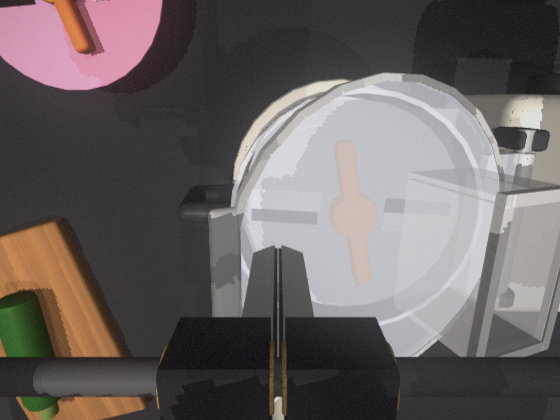

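Emit:
jog_arm(
  series=[
    {"x":-0.002,"y":0,"z":0.007,"rx":0,"ry":0,"rz":0},
    {"x":-0.002,"y":0,"z":0.005,"rx":0,"ry":0,"rz":0},
    {"x":-0.001,"y":0,"z":0.005,"rx":0,"ry":0,"rz":0},
    {"x":-0.002,"y":0,"z":0.005,"rx":0,"ry":0,"rz":0},
    {"x":-0.001,"y":0,"z":0.005,"rx":0,"ry":0,"rz":0},
    {"x":-0.001,"y":0,"z":0.005,"rx":0,"ry":0,"rz":0},
  ],
)

```text
time: 17.13
tool_pos: [0.473, -0.125, 0.1767]
ee_rot: [-3.14, 0.001, 1.255]
wrist_force: [0.1, 0.1, 1.3]
width: 0.0003
```

```bash
python3 nx.py .02 6
```

```text
cut [-0.0011 -0.0645  0.1767]
t 17.1333 p [ 0.473  -0.125   0.1767] rot [-3.140e+00  1.000e-03  1.255e+00] F [0.07 0.08 1.3 ] w 0.0003 q [-0.37 -0.04  1.56 -0.    1.63 -1.63]
th~ 0.08947368421052637 z should 0.16451655460655085
[{"x": 0, "y": 0.001, "z": 0.016, "rx": -0.1, "ry": 0, "rz": -0.1}, {"x": -0.001, "y": 0, "z": 0.004, "rx": 0, "ry": 0, "rz": 0}, {"x": 0, "y": 0, "z": 0.003, "rx": 0, "ry": 0, "rz": 0}, {"x": 0, "y": 0, "z": 0.004, "rx": 0, "ry": 0, "rz": 0}, {"x": 0, "y": 0, "z": 0.002, "rx": 0, "ry": 0, "rz": 0}, {"x": 0, "y": 0, "z": 0, "rx": 0, "ry": 0, "rz": 0}]
n 6 end [ 0.4736 -0.1262  0.1477]
```

Emit:
jog_arm(
  series=[
    {"x":0,"y":0,"z":0.005,"rx":0,"ry":0,"rz":0},
    {"x":0,"y":0,"z":0.005,"rx":0,"ry":0,"rz":0},
    {"x":0,"y":0,"z":0.005,"rx":0,"ry":0,"rz":0},
    {"x":0,"y":0,"z":0.004,"rx":0,"ry":0,"rz":0},
  ],
)

```text
time: 17.47
tool_pos: [0.4727, -0.1258, 0.1555]
ee_rot: [-3.14, 0.002, 1.254]
wrist_force: [-0.4, -0.3, 1.0]
width: 0.0003
```

Emit:
jog_arm(
  series=[
    {"x":0,"y":0,"z":0.003,"rx":0,"ry":0,"rz":0},
    {"x":0,"y":0,"z":0.003,"rx":0,"ry":0,"rz":0},
  ],
)

```text
time: 17.63
tool_pos: [0.4727, -0.1259, 0.1485]
ee_rot: [-3.139, 0.003, 1.254]
wrist_force: [-0.4, -0.4, 1.0]
width: 0.0002
```

Emit:
jog_arm(
  series=[
    {"x":0,"y":0,"z":0.002,"rx":0,"ry":0,"rz":0},
    {"x":0,"y":0,"z":0.002,"rx":0,"ry":0,"rz":0},
  ],
)

```text
time: 17.8
tool_pos: [0.4727, -0.1259, 0.1471]
ee_rot: [-3.141, 0.003, 1.255]
wrist_force: [-4.8, 1.0, 14.1]
width: 0.0007
```

```bash
python3 w.py 19 side scene wrist
```

```text
t 17.8 p [ 0.4727 -0.1259  0.1471] rot [-3.141e+00  3.000e-03  1.255e+00] F [-4.84  0.96 14.15] w 0.0007 q [-0.37 -0.03  1.61 -0.    1.57 -1.63]
side 25
scene 26
wrist 27
```

View pics/wrist19.png

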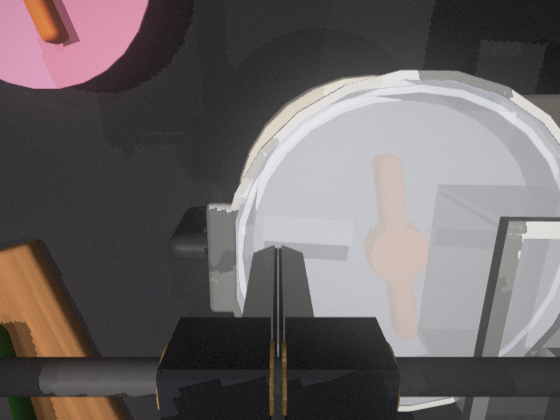

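Emit:
jog_arm(
  series=[
    {"x":0,"y":0,"z":-0.008,"rx":0,"ry":0,"rz":0},
    {"x":0,"y":0,"z":-0.025,"rx":0,"ry":0,"rz":0},
    {"x":-0.02,"y":0,"z":-0.035,"rx":0,"ry":0,"rz":0},
    {"x":-0.03,"y":0,"z":-0.035,"rx":0,"ry":0,"rz":0},
    {"x":-0.035,"y":0,"z":-0.03,"rx":0,"ry":0,"rz":0},
    {"x":-0.035,"y":0,"z":-0.03,"rx":0,"ry":0,"rz":0},
    {"x":-0.035,"y":0,"z":0,"rx":0,"ry":0,"rz":0},
    {"x":0,"y":0,"z":0,"rx":0,"ry":0,"rz":0},
  ],
)

```text
time: 18.62
tool_pos: [0.426, -0.2677, 0.3092]
ee_rot: [-3.138, 0.003, 1.264]
wrist_force: [0.4, 1.3, -0.8]
width: 0.0002
```

```bash
python3 w.py 20 side scene; python3 - <<'E'
from ov import *
for v,bx in(("scene",(230,130,180,140)),("side",(220,150,130,130))):
    draw(pickle.load(open(v+"20.pkl","rb")),(.494,-.064),-.315,0,3.02,.118,bx,700 if v=="scene" else 550,f"pics/f_{v}.png")
    s=pickle.load(open(v+"20.pkl","rb"));l,t,w,h=bx
    cv2.imwrite(f"pics/g_{v}.png",cv2.resize(np.ascontiguousarray(s["img"][t:t+h,l:l+w,::-1]),None,fx=4,fy=4,interpolation=cv2.INTER_CUBIC))
E
```

```text
t 18.6167 p [ 0.426  -0.2677  0.3092] rot [-3.138e+00  3.000e-03  1.264e+00] F [ 0.41  1.27 -0.81] w 0.0002 q [-0.67 -0.01  1.27 -0.    1.89 -1.94]
side 28
scene 29
```

View pics/f_scene.png

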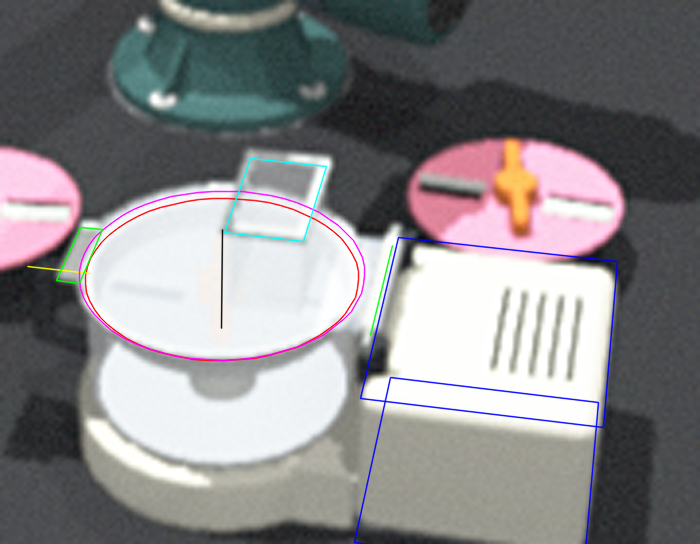

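View pics/f_side.png

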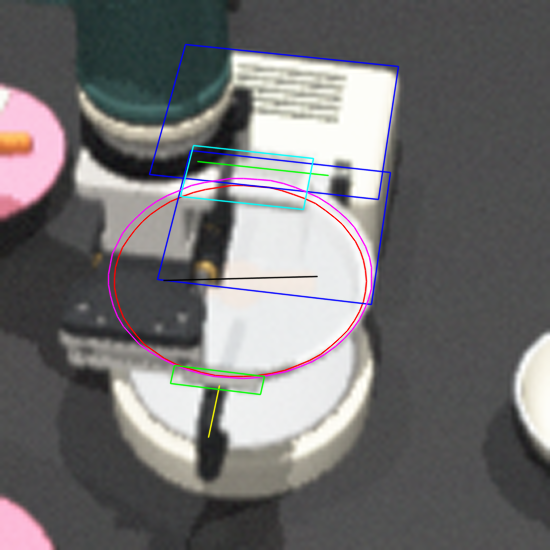

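View pics/scene20.png

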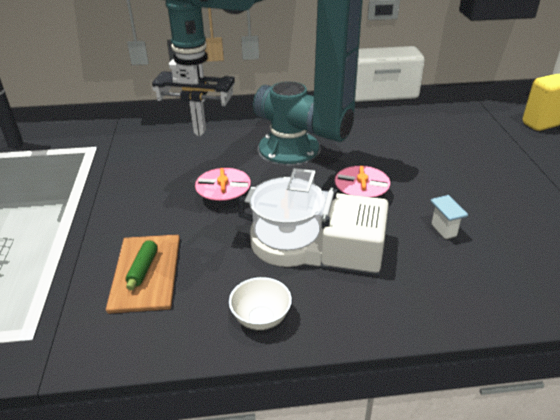

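```bash
python3 - <<'E'
from bench import ticket
print(ticket.close_job())
E
```

```text
the job is handed in; nothing more can be done
None
```

The disc is home on the spindle and the lid is shut flat. I handed the job in at about 18.7 s, with the gripper clear of everything.

- **Disc:** I turned the steel disc by its orange grip bar, with the fingers loosely astride it, until it dropped. It took about 2.4 rad counter-clockwise. In the wrist picture afterwards, the bar length fits the home height: 107.5 mm at 139 mm, where the same measure read 107 mm at the riding-high height before.
- **Lid:** I pushed it over by the lip with about 2 N. It bottomed with the fingertip at 147 mm above the counter and 14 N of push. The final scene picture agrees with a shut lid to about a pixel. The side view was partly hidden by the gripper.
- **Left alone:** the courgette, white bowl, food pusher and both pink discs look to be where they were.

**What went wrong:** the tool's height drifted between moves. On my first push the fingers rode up over the bar. On the next they sank and pressed on the disc's plate with about 8 N. I then worked in shorter moves and checked the height after each one.

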